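# Pack the square pots and close the carton

### The job

The shipping carton's near long flap has fallen in: fold it back out, then pack all the square glazed pots on the bench upright in the carton in one row, each butted flush against the one before, and fill the places left over in the row of four with foam blocks standing on their wide feet, so that the row is full from end to end. Then fold the carton shut: first the two short end flaps, level and not pushed down into the box, then the two long flaps flat over them. Set the pots down rather than letting them fall, and leave the round beaker and the paint cup where they stand.

Things in the scene. Friction and masses are not known exactly. Their poses are not given: they have to be found in the camera images.
- carton: cardboard carton, fixed on the bench ahead, to the robot's right, yaw within 0.15. Origin: centre of its underside; y along its length, x across, z up. Outside 116 (x) by 250 mm (y), walls 75 high, 4 thick, floor 3 thick; inside 108 wide. A light foam pad, 10 mm thick and 64 high, lines the inside of each end wall: 222 mm free between them, room for four pieces of 54 mm. Four flaps around the rim.
- floor (a point): centre of the carton's inner floor, 3 mm above the carton's origin; axes as the carton's. The faces of the end pads lie at y = -111 and +111 mm from here.
- pot1: square white glazed pot with painted flowers, 54 x 54 mm, 62 mm tall, straight outer walls 5 mm thick, open top (44 x 44 mm inside), about 140 g. Starts upright on the bench to the robot's left, yaw within 0.3. Origin: centre of its underside; z up, x and y square to its sides. All pots are alike; 2 to 4 are present, an absent one is None throughout.
- pot2: square white glazed pot with painted flowers, 54 x 54 mm, 62 mm tall, straight outer walls 5 mm thick, open top (44 x 44 mm inside), about 140 g. Starts upright on the bench to the robot's left, yaw within 0.3. Origin: centre of its underside; z up, x and y square to its sides. All pots are alike; 2 to 4 are present, an absent one is None throughout.
- pot3: square white glazed pot with painted flowers, 54 x 54 mm, 62 mm tall, straight outer walls 5 mm thick, open top (44 x 44 mm inside), about 140 g. Starts upright on the bench to the robot's left, yaw within 0.3. Origin: centre of its underside; z up, x and y square to its sides. All pots are alike; 2 to 4 are present, an absent one is None throughout.
- pot4: square white glazed pot with painted flowers, 54 x 54 mm, 62 mm tall, straight outer walls 5 mm thick, open top (44 x 44 mm inside), about 140 g. Starts upright on the bench to the robot's left, yaw within 0.3. Origin: centre of its underside; z up, x and y square to its sides. All pots are alike; 2 to 4 are present, an absent one is None throughout.
- foam1: loose light grey foam block, upright on the bench to the robot's left, about 60 g, yaw within 0.3. Foot 98 mm (its x) by 54 (its y), 28 high; on its middle a grip tongue 46 mm (x) by 54 (y) rising to 64. Origin: centre of its underside. Fits across the carton, x along the carton's x, 5 mm to spare each side, and takes one 54 mm place; gripped by the tongue across its x.
- foam2: loose light grey foam block, upright on the bench to the robot's left, about 60 g, yaw within 0.3. Foot 98 mm (its x) by 54 (its y), 28 high; on its middle a grip tongue 46 mm (x) by 54 (y) rising to 64. Origin: centre of its underside. Fits across the carton, x along the carton's x, 5 mm to spare each side, and takes one 54 mm place; gripped by the tongue across its x.
- end_flap_right (a joint): carton's short end flap at -y. Stiff 3 mm board, 56 mm from crease to free edge; crease on the outer top edge of that wall, 75 mm above the carton's underside. Angle in rad: 0 = folded in, level over the carton; 1.57 = straight up; more = leaning out; starts at 1.95 to 2.4. Stiff crease (0.025 N m): stays as left, sagging slightly. 116 mm wide. No stop at level: can be pushed down to -0.3.
- end_flap_left (a joint): carton's short end flap at +y. Stiff 3 mm board, 56 mm from crease to free edge; crease on the outer top edge of that wall, 75 mm above the carton's underside. Angle in rad: 0 = folded in, level over the carton; 1.57 = straight up; more = leaning out; starts at 1.95 to 2.4. Stiff crease (0.025 N m): stays as left, sagging slightly. 116 mm wide. No stop at level: can be pushed down to -0.3.
- long_flap_near (a joint): carton's long flap at -x (robot's side). Stiff 3 mm board, 56 mm from crease to free edge; crease on the outer top edge of that wall, 78 mm above the carton's underside. Angle in rad: 0 = folded in, level over the carton; 1.57 = straight up; more = leaning out; starts at 0.5 to 1 (fallen in). Stiff crease (0.025 N m): stays as left, sagging slightly. 250 mm wide. It stops at 0.
- long_flap_far (a joint): carton's long flap at +x (far side). Stiff 3 mm board, 56 mm from crease to free edge; crease on the outer top edge of that wall, 78 mm above the carton's underside. Angle in rad: 0 = folded in, level over the carton; 1.57 = straight up; more = leaning out; starts at 1.95 to 2.4. Stiff crease (0.025 N m): stays as left, sagging slightly. 250 mm wide. It stops at 0.
- round_beaker: round white handleless beaker, 58 mm across, 60 mm tall, standing among the pots; not to be packed. Origin: centre of its underside.
- glaze_cup: round painter's cup, 62 mm across at the rim, 55 mm tall, dark paint in it and a brush lying across its rim (to 64 mm high, reaching 70 mm from the centre); standing among the pots; not to be packed. Origin: centre of its underside.
Things that resemble listed ones, but are neither listed nor needed, are in the scene too. What is shaped like the pot4 but blue or pink is not meant. What is shaped like the foam2 but red is not meant.

How it is judged (in metres and radians):
On the way, in this order (a step that is already met when the one before it is completed fails the run):
1. the near long flap is folded back out, upright or beyond (value of joint long_flap_near above 1.5 rad), for 0.2 s.
2. all pots stand in the carton and its row of four places is full, end to end, of pots and foam blocks (z of each of pot1, pot2, pot3, pot4 in the frame of floor below 0.006 m and x of pot1 in the frame of floor between -0.03 and 0.03 m and angle between each of pot1, pot2, pot3, pot4's own z axis and vertical below 0.1 rad and x of pot2 in the frame of floor between -0.03 and 0.03 m and x of pot3 in the frame of floor between -0.03 and 0.03 m and x of pot4 in the frame of floor between -0.03 and 0.03 m and y of pot1 in the frame of floor between -0.09 and 0.09 m and y of pot2 in the frame of floor between -0.09 and 0.09 m and y of pot3 in the frame of floor between -0.09 and 0.09 m and y of pot4 in the frame of floor between -0.09 and 0.09 m and (y of pot1 in the frame of floor between -0.088 and -0.074 m or y of pot2 in the frame of floor between -0.088 and -0.074 m or y of pot3 in the frame of floor between -0.088 and -0.074 m or y of pot4 in the frame of floor between -0.088 and -0.074 m or (z of foam1 in the frame of floor below 0.006 m and x of foam1 in the frame of floor between -0.03 and 0.03 m and angle between foam1's own z axis and vertical below 0.1 rad and y of foam1 in the frame of floor between -0.088 and -0.074 m) or (z of foam2 in the frame of floor below 0.006 m and x of foam2 in the frame of floor between -0.03 and 0.03 m and angle between foam2's own z axis and vertical below 0.1 rad and y of foam2 in the frame of floor between -0.088 and -0.074 m)) and (y of pot1 in the frame of floor between -0.034 and -0.02 m or y of pot2 in the frame of floor between -0.034 and -0.02 m or y of pot3 in the frame of floor between -0.034 and -0.02 m or y of pot4 in the frame of floor between -0.034 and -0.02 m or (z of foam1 in the frame of floor below 0.006 m and x of foam1 in the frame of floor between -0.03 and 0.03 m and angle between foam1's own z axis and vertical below 0.1 rad and y of foam1 in the frame of floor between -0.034 and -0.02 m) or (z of foam2 in the frame of floor below 0.006 m and x of foam2 in the frame of floor between -0.03 and 0.03 m and angle between foam2's own z axis and vertical below 0.1 rad and y of foam2 in the frame of floor between -0.034 and -0.02 m)) and (y of pot1 in the frame of floor between 0.02 and 0.034 m or y of pot2 in the frame of floor between 0.02 and 0.034 m or y of pot3 in the frame of floor between 0.02 and 0.034 m or y of pot4 in the frame of floor between 0.02 and 0.034 m or (z of foam1 in the frame of floor below 0.006 m and x of foam1 in the frame of floor between -0.03 and 0.03 m and angle between foam1's own z axis and vertical below 0.1 rad and y of foam1 in the frame of floor between 0.02 and 0.034 m) or (z of foam2 in the frame of floor below 0.006 m and x of foam2 in the frame of floor between -0.03 and 0.03 m and angle between foam2's own z axis and vertical below 0.1 rad and y of foam2 in the frame of floor between 0.02 and 0.034 m)) and (y of pot1 in the frame of floor between 0.074 and 0.088 m or y of pot2 in the frame of floor between 0.074 and 0.088 m or y of pot3 in the frame of floor between 0.074 and 0.088 m or y of pot4 in the frame of floor between 0.074 and 0.088 m or (z of foam1 in the frame of floor below 0.006 m and x of foam1 in the frame of floor between -0.03 and 0.03 m and angle between foam1's own z axis and vertical below 0.1 rad and y of foam1 in the frame of floor between 0.074 and 0.088 m) or (z of foam2 in the frame of floor below 0.006 m and x of foam2 in the frame of floor between -0.03 and 0.03 m and angle between foam2's own z axis and vertical below 0.1 rad and y of foam2 in the frame of floor between 0.074 and 0.088 m))), for 0.2 s.
3. both end flaps are folded level while the long flaps are still open (value of joint end_flap_right between -0.17 and 0.17 rad and value of joint end_flap_left between -0.17 and 0.17 rad and value of joint each of long_flap_near, long_flap_far above 0.8 rad), for 0.2 s.
4. both long flaps are folded flat (value of joint each of long_flap_near, long_flap_far below 0.12 rad), for 0.2 s.
At the end, for the whole second after the job is handed in: All pots present stand upright on the carton's floor (tilt < 0.1 rad); each of its four 54 mm places holds a pot or an upright foam block within 7 mm of the place's middle along the row; end flaps within 0.17 rad of level, long flaps within 0.12 rad of flat; all at rest (all of step 2 and all of step 4 and linear speed of each of pot1, pot2, pot3, pot4, foam1, foam2 below 0.03 m/s and value of joint end_flap_right between -0.17 and 0.17 rad and value of joint end_flap_left between -0.17 and 0.17 rad); the robot touches nothing.
It fails at once if the round beaker is moved more than 40 mm or knocked over (distance of round_beaker from where it was at the start of the episode above 0.04 m or angle between round_beaker's own z axis and vertical above 0.5 rad).
It fails at once if the glaze cup is moved more than 40 mm or knocked over (distance of glaze_cup from where it was at the start of the episode above 0.04 m or angle between glaze_cup's own z axis and vertical above 0.5 rad).
It fails at once if a pot is let fall (faster than 0.8 m/s, out of the fingers and more than 15 mm up) ((linear speed of pot1 above 0.8 m/s and height (world z) of pot1 above 0.015 m and contact force between pot1 and the fingers below 0.5 N) or (linear speed of pot2 above 0.8 m/s and height (world z) of pot2 above 0.015 m and contact force between pot2 and the fingers below 0.5 N) or (linear speed of pot3 above 0.8 m/s and height (world z) of pot3 above 0.015 m and contact force between pot3 and the fingers below 0.5 N) or (linear speed of pot4 above 0.8 m/s and height (world z) of pot4 above 0.015 m and contact force between pot4 and the fingers below 0.5 N)).
Of pot1, pot2, pot3, pot4 only 2 to 4 are there at a start; the rules pass over those that are not, and their reading is None.
At some moment in a run one of pot1, pot2, pot3, pot4, foam1, foam2 may be knocked a few centimetres aside while the robot is not near it.
It also fails if it takes over 210 s, if anything falls off the work surface, if the arm or the gripper's body presses on something with over 40 N, if the wrist force passes 120 N, or if a joint passes its speed limit or range.

### The arm

A 6-joint arm with a two-finger parallel gripper is mounted at the origin on the work surface. World frame = base frame: x ahead of the robot, y to its left, z up, the work surface at z = 0. Lengths are in mm, angles in degrees, forces in N, time in s.
With the tool pointing down it reaches from about 300 to 850 mm from the base axis. Payload 4.2 kg.
Tool frame: the origin (TCP) lies on the centre line of the jaws, within the pads' length; the fingertips stand 14 mm ahead of it and the grasp point (between the pads) lies 5 mm behind it; z points along the fingers, y is the line along which they close (so a half turn about z gives the same grasp; the last joint's range is limited). The gripper opens to 91 mm and grips with 3 to 60 N. Pads are 32 mm wide; open, the fingers measure 118 mm over their backs; the gripper's body (76 mm by 178 mm) begins 60 mm behind the grasp point.
Start: joints at [-71.161, 18.312, 89.639, -0, 72.044, -1.146], TCP at [196.521, -540.39, 227.976] pointing down, gripper open.
Joint ranges: [-177.97, 177.97], [-48.28, 115.42], [12.27, 149.76], [-77.06, 257.06], [2.81, 150.46], [-146.56, 146.56]. Speed limits (degrees/s): [147.25, 147.25, 180, 180, 180, 180].

### API

Orientations are given as [roll, pitch, yaw] about the fixed x, y, z axes, in that order (R = Rz(yaw) Ry(pitch) Rx(roll)).
In Python, from workcell import * gives the robot as it stands. The module is installed in compiled form; this text tells all that it offers.
- The arm moves only by the shell command python3 -m crank 'ROWS' [FORCE]. ROWS is JSON, a list of rows, each an object of numbers: "grip": the finger opening in m, from 0 to 0.0912; "x", "y", "z": the shift along the tool's x, y, z in m; "yaw": the turn about the tool's z in rad. In form: [{"grip": .., "x": .., "y": .., "z": .., "yaw": ..}, ...]. A call has exactly 5 rows; each row is the pose to reach, as a shift and turn from the pose commanded when the call began, along the tool's axes at that moment; what a row does not reach only later rows make up. A row lasts 1/12 s, in which the tool goes at most 41.7 mm and 7.16 degrees, less where a joint would pass 70% of its speed; a pose out of reach is approached as far as the arm can. A call with a gripper value outside its range is refused whole. The fingers move at their own pace and stop on an object; FORCE is the grip in N (left out, the last holds). Time passes only in rows, so rows that repeat a pose let the fingers close, or fill a call up. It gives the time, the measured TCP pose, the force, the opening and the grip force at its end, in the units of the state.
- state(): the state, without advancing time (a new reading comes with each control period).
- grab_frame(name): name is "side" or "top" or "wrist"; returns the picture (384x512x3 uint8, red, green, blue); there is no depth.
- camera_model(name): a dict with "intrinsics" (3x3 intrinsics, pixels), "R" (3x3) and "t" (3): a world point X has camera coordinates R X + t. Camera axes: x right, y down, z forward; pixel columns grow to the right and rows downward; lengths in mm; the calibration is good to about 2 mm. A picture is of the moment at which its call begins: read the wrist's pose just before it. camera_model takes no time and is no camera call; for the wrist camera it gives the pose at the moment of the call.
- job_done(): hands the job in; it is judged then, once.
The state is a dict: "time_s": time; "qpos": joint angles; "qvel": joint speeds; "effort": joint torques, N m; "ee_pos": TCP position; "ee_rot": TCP orientation; "force": force on the tool from outside, world axes, zero at the start; "torque": the same for the moment, N m; "gripper_width": finger opening in mm; "gripper_force": force on a finger pad.
Only numpy, scipy, OpenCV 4.12 (cv2) and the standard library are available. Lean on these libraries where they do the work, as an engineer would, in place of code of your own. Each camera call takes 0.05 s, during which the arm holds its last target. There are 200 camera calls.

## Working session

There is one attempt and no reset: what is moved stays moved. The work goes in short steps, Python scripts to look and compute and a shell command to move; the robot and the scene stay as the last step left them, time stands still between calls to the robot, and variables do not carry over. Pictures are saved under pics/ and viewed, at most 14 in all, crops included, and the job is handed in when it is done.

```bash
mkdir -p pics
cat > h.py <<'E'
from workcell import *
import numpy as np, cv2
def ray(cm,u,v):
    K=np.array(cm["intrinsics"]);R=np.array(cm["R"]);t=np.array(cm["t"]).ravel()
    return -R.T@t, R.T@np.linalg.inv(K)@np.array([u,v,1.])
def onz(cm,u,v,z):
    c,d=ray(cm,u,v); return c+d*(z-c[2])/d[2]
def proj(cm,X):
    p=np.array(cm["intrinsics"])@(np.array(cm["R"])@np.array(X,float)+np.array(cm["t"]).ravel()); return p[:2]/p[2]
def save(n,f):
    im=grab_frame(n); cv2.imwrite(f"pics/{f}.png",im[:,:,::-1]); return im
E
python3 - <<'E'
from h import *
for n in("top","side","wrist"):
    im=save(n,n+"0"); cm=camera_model(n); print(n,np.round(-np.array(cm["R"]).T@np.array(cm["t"]).ravel()),np.round(np.array(cm["intrinsics"])[0]))
t=cv2.imread("pics/top0.png");cv2.imwrite("pics/top0b.png",cv2.resize(t,(800,600),interpolation=cv2.INTER_CUBIC))
t=cv2.imread("pics/side0.png");cv2.imwrite("pics/side0b.png",cv2.resize(t,(800,600),interpolation=cv2.INTER_CUBIC))
s=state();print(s["ee_pos"],s["ee_rot"],s["gripper_width"],s["time_s"])
E
```

```text
top [ 293.   37. 1406.] [446.   0. 255.]
side [404. 764. 828.] [403.   0. 250.]
wrist [ 266. -515.  384.] [314.   0. 257.]
[ 196.39692915 -540.04754919  227.33354292] [-1.79925757e+02 -1.02605193e-03  1.99850086e+01] 91.54283791750986 0.15
```

View pics/top0b.png

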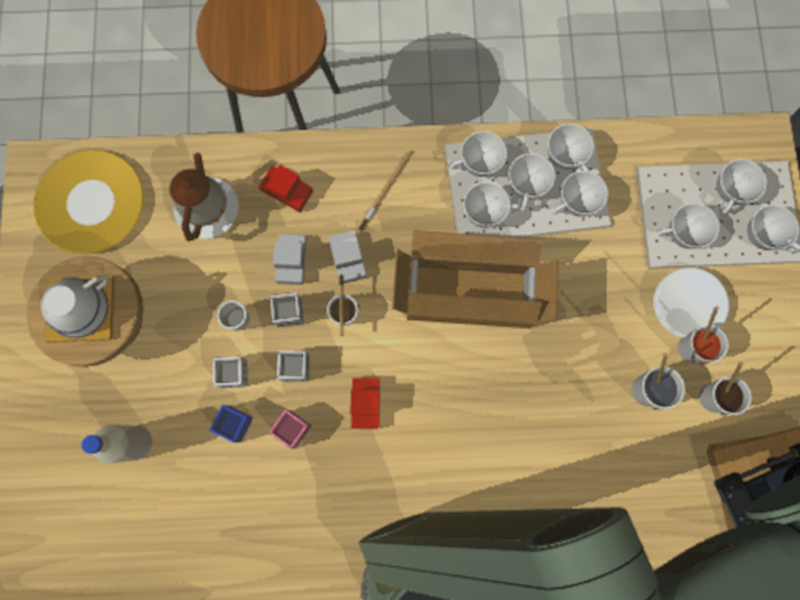

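View pics/side0b.png

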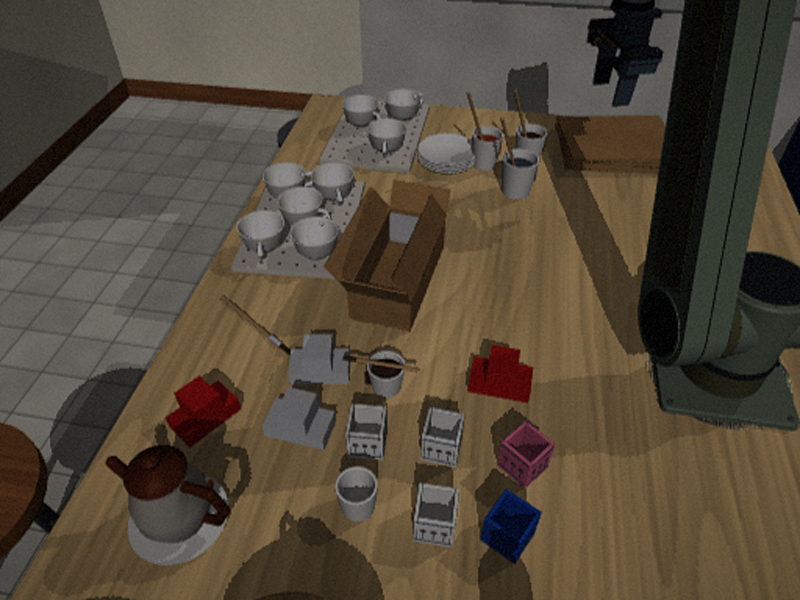

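The top view (800 px wide) shows the following:
- **White square open pots:** three, at (286,308), (228,372) and (292,365). These are wanted. The blue one at (230,423) and the pink one at (290,428) are decoys.
- **Grey foam blocks:** (290,258) and (348,255). The red ones are decoys. With three pots, only one foam block is needed.
- **Left alone:** the round beaker at (232,315) and the cup at (342,308).
- **Carton:** centred near (483,280), with the near flap leaning in.

Run:
```python
from h import *
cm=camera_model("top"); s=512/800
for n,u,v,z in [("potA",286,308,62),("potB",228,372,62),("potC",292,365,62),("foam1",290,258,64),("foam2",348,255,64),("beaker",232,315,60),("cup",342,308,55),("box-nearleft rim",407,318,75),("box nearright",545,325,75),("box farleft",413,257,78),("box farright",540,263,78),("center",481,282,75)]:
    print(n,np.round(onz(cm,u*s,v*s,z)))
im=cv2.imread("pics/top0.png")[140:290,130:370]
cv2.imwrite("pics/topc.png",cv2.resize(im,(800,500),interpolation=cv2.INTER_CUBIC))
```

```text
potA [545. 240.  62.]
potB [425. 353.  62.]
potC [433. 230.  62.]
foam1 [645. 231.  64.]
foam2 [647. 115.  64.]
beaker [536. 346.  60.]
cup [542. 131.  55.]
box-nearleft rim [513.   4.  75.]
box nearright [ 488. -262.   75.]
box farleft [634. -13.  78.]
box farright [ 611. -262.   78.]
center [ 578. -144.   75.]
```

View pics/topc.png

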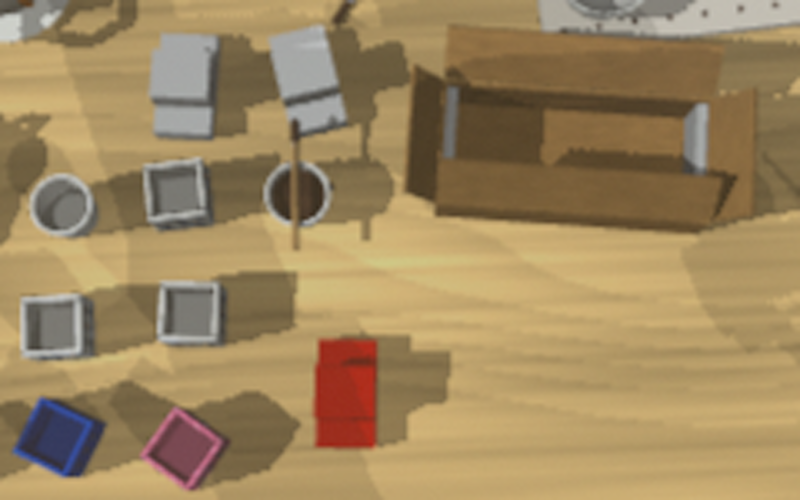

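Crop, with the wanted objects: the pots at (176,195), (55,328) and (190,313) are white, square and open. The foams at (185,85) and (308,80) are grey. The near flap is fallen in and the other three lean out. I'll turn the tool square to the carton and look from above.

```bash
cat > st.py <<'E'
from h import *
s=state();print(round(s["time_s"],2),np.round(s["ee_pos"],1),np.round(s["ee_rot"],2),np.round(s["force"],1),round(s["gripper_width"],1),round(s["gripper_force"],1))
E
python3 -m crank '[{"grip":0.0,"x":0.04,"y":-0.015,"z":-0.015,"yaw":-0.12},{"grip":0.0,"x":0.08,"y":-0.03,"z":-0.03,"yaw":-0.24},{"grip":0.0,"x":0.115,"y":-0.045,"z":-0.045,"yaw":-0.36},{"grip":0.0,"x":0.15,"y":-0.06,"z":-0.06,"yaw":-0.48},{"grip":0.0,"x":0.18,"y":-0.075,"z":-0.072,"yaw":-0.585}]' 20
python3 -m crank '[{"grip":0.0,"x":0.02,"y":0.0,"z":0,"yaw":-0.12},{"grip":0.0,"x":0.05,"y":0,"z":0,"yaw":-0.24},{"grip":0.0,"x":0.09,"y":0,"z":0,"yaw":-0.36},{"grip":0.0,"x":0.13,"y":0,"z":0,"yaw":-0.48},{"grip":0.0,"x":0.17,"y":0,"z":0,"yaw":-0.58}]'
python3 st.py
```

```text
time_s: 0.57
ee_pos: [341.1, -407.1, 300.5]
ee_rot: [180.0, -0.0, 53.8]
force: [1.5, -0.2, -0.7]
gripper_width: 60.9
gripper_force: 0.0
time_s: 0.98
ee_pos: [441.7, -270.1, 299.8]
ee_rot: [-180.0, -0.0, 87.0]
force: [0.4, -0.4, -0.7]
gripper_width: 27.4
gripper_force: 0.0
0.98 [ 441.7 -270.1  299.8] [-179.99   -0.     87.02] [ 0.4 -0.4 -0.7] 27.4 0.0
```

```bash
python3 -m crank '[{"grip":0.0,"x":0.02,"y":0.04,"z":0,"yaw":0},{"grip":0.0,"x":0.04,"y":0.08,"z":0,"yaw":0},{"grip":0.0,"x":0.05,"y":0.12,"z":0,"yaw":0},{"grip":0.0,"x":0.05,"y":0.125,"z":0,"yaw":0},{"grip":0.0,"x":0.05,"y":0.125,"z":0,"yaw":0}]' |head -2
python3 st.py
python3 - <<'E'
from h import *
im=save("wrist","w1"); cm=camera_model("wrist"); print(np.round(-np.array(cm["R"]).T@np.array(cm["t"]).ravel()))
np.save("w1cm.npy",cm,allow_pickle=True)
cv2.imwrite("pics/w1b.png",cv2.resize(cv2.imread("pics/w1.png"),(800,600),interpolation=cv2.INTER_CUBIC))
E
```

```text
time_s: 1.4
ee_pos: [571.1, -227.9, 298.3]
1.4 [ 571.1 -227.9  298.3] [-1.7992e+02 -3.0000e-02  8.6910e+01] [-0.5  0.7 -0.7] 0.3 0.0
[ 573. -154.  456.]
```

View pics/w1b.png

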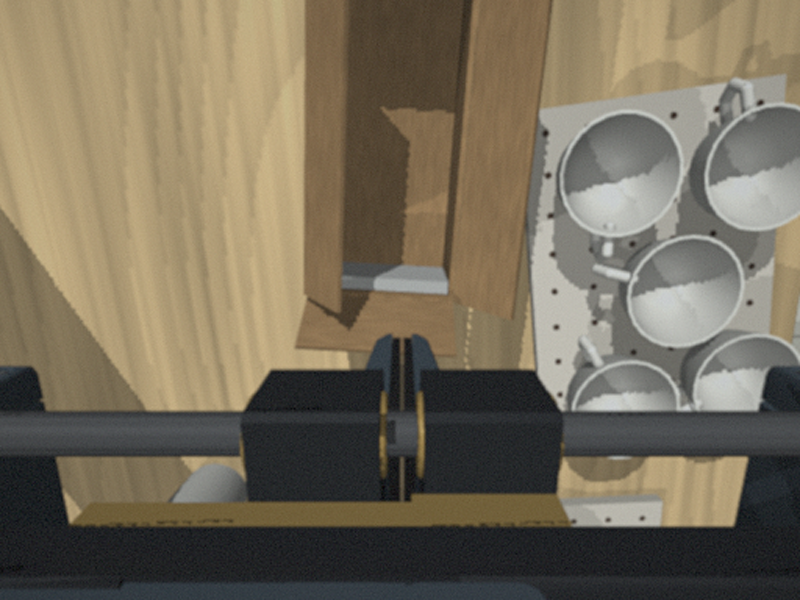

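Wrist view: the right end of the carton, with the near crease along (305,0)-(305,293), the grey end pad at (343..447, 263..292), and the fallen near flap's free edge at x≈345. The far crease is at about (447,300)-(470,0).

Run:
```python
from h import *
cm=np.load("w1cm.npy",allow_pickle=True).item(); s=.64
for n,u,v,z in [("nc0",305,295,78),("nc1",306,3,78),("fc0",450,300,78),("fc1",474,3,78),("pad l",343,291,67),("pad r",447,293,67),("padface l",345,262,67),("padface r",446,266,67),("flap edge",341,312,115),("endcrease l",318,300,75),("endcrease r",452,294,75)]:
    print(n,np.round(onz(cm,u*s,v*s,z)))
cm=camera_model("top");s=.3
for n,u,v,z in [("nc L",437,215,78),("nc R",705,230,78),("fc L",448,86,78),("fc R",722,103,78),("padL top",457,87,67),("padL bot",450,160,67),("padR",685,112,67)]:
    print(n,np.round(onz(cm,130+u*s,140+v*s,z)))
```

```text
nc0 [ 490. -244.   78.]
nc1 [513. -39.  78.]
fc0 [ 605. -254.   78.]
fc1 [628. -45.  78.]
pad l [ 519. -245.   67.]
pad r [ 604. -251.   67.]
padface l [ 523. -221.   67.]
padface r [ 604. -228.   67.]
flap edge [ 523. -249.  115.]
endcrease l [ 500. -249.   75.]
endcrease r [ 607. -250.   75.]
nc L [510.   3.  78.]
nc R [ 486. -239.   78.]
fc L [630. -13.  78.]
fc R [ 603. -264.   78.]
padL top [631. -22.  67.]
padL bot [562. -12.  67.]
padR [ 598. -232.   67.]
```

```bash
python3 -m crank '[{"grip":0.0,"x":0.035,"y":0.0,"z":0.0,"yaw":0.052},{"grip":0.0,"x":0.07,"y":0.002,"z":0,"yaw":0.052},{"grip":0.0,"x":0.1,"y":0.004,"z":0,"yaw":0.052},{"grip":0.0,"x":0.1,"y":0.004,"z":0.02,"yaw":0.052},{"grip":0.0,"x":0.1,"y":0.004,"z":0.04,"yaw":0.052}]' |head -3
python3 -m crank '[{"grip":0.0,"x":0.0,"y":0.0,"z":0.04,"yaw":0},{"grip":0.0,"x":0.0,"y":0.0,"z":0.08,"yaw":0},{"grip":0.0,"x":0.0,"y":0,"z":0.115,"yaw":0},{"grip":0.0,"x":0.0,"y":0,"z":0.14,"yaw":0},{"grip":0.0,"x":0.0,"y":0,"z":0.148,"yaw":0}]'
python3 -m crank '[{"grip":0.0,"x":0.0,"y":-0.01,"z":0,"yaw":0},{"grip":0.0,"x":0.0,"y":-0.02,"z":0,"yaw":0},{"grip":0.0,"x":0.0,"y":-0.03,"z":0,"yaw":0},{"grip":0.0,"x":0.0,"y":-0.04,"z":0,"yaw":0},{"grip":0.0,"x":0.0,"y":-0.05,"z":0,"yaw":0}]'
```

```text
time_s: 1.87
ee_pos: [577.5, -128.9, 261.3]
ee_rot: [179.8, 0.1, 83.8]
time_s: 2.28
ee_pos: [574.0, -129.8, 108.1]
ee_rot: [-179.5, -0.0, 83.7]
force: [-0.7, -0.2, -0.4]
gripper_width: 0.5
gripper_force: 0.0
time_s: 2.7
ee_pos: [528.6, -124.1, 113.9]
ee_rot: [179.8, 0.0, 83.7]
force: [1.3, -0.2, 0.6]
gripper_width: 0.8
gripper_force: 0.4
```

```bash
python3 -m crank '[{"grip":0.0,"x":0.0,"y":-0.01,"z":0,"yaw":0},{"grip":0.0,"x":0.0,"y":-0.02,"z":0,"yaw":0},{"grip":0.0,"x":0.0,"y":-0.03,"z":0,"yaw":0},{"grip":0.0,"x":0.0,"y":-0.03,"z":0,"yaw":0},{"grip":0.0,"x":0.0,"y":-0.02,"z":-0.02,"yaw":0}]'
python3 -m crank '[{"grip":0.0,"x":0.0,"y":0.02,"z":-0.04,"yaw":0},{"grip":0.0,"x":0.0,"y":0.04,"z":-0.08,"yaw":0},{"grip":0.0,"x":-0.02,"y":0.05,"z":-0.12,"yaw":0},{"grip":0.0,"x":-0.05,"y":0.05,"z":-0.16,"yaw":0},{"grip":0.0,"x":-0.08,"y":0.05,"z":-0.18,"yaw":0}]' | head -2
python3 -m crank '[{"grip":0.066,"x":-0.04,"y":0.0,"z":-0.02,"yaw":0},{"grip":0.066,"x":-0.08,"y":0,"z":-0.04,"yaw":0},{"grip":0.066,"x":-0.1,"y":0,"z":-0.04,"yaw":0},{"grip":0.066,"x":-0.1,"y":0,"z":-0.04,"yaw":0},{"grip":0.066,"x":-0.1,"y":0,"z":-0.04,"yaw":0}]' |head -3
python3 - <<'E'
from h import *
im=save("wrist","w2"); cm=camera_model("wrist"); print(np.round(-np.array(cm["R"]).T@np.array(cm["t"]).ravel()))
np.save("w2cm.npy",cm,allow_pickle=True)
cv2.imwrite("pics/w2b.png",cv2.resize(cv2.imread("pics/w2.png"),(800,600),interpolation=cv2.INTER_CUBIC))
E
```

```text
time_s: 3.12
ee_pos: [503.8, -120.6, 128.9]
ee_rot: [-179.4, -0.1, 83.7]
force: [0.2, 0.1, 0.1]
gripper_width: 0.5
gripper_force: 0.0
time_s: 3.53
ee_pos: [551.7, -197.8, 307.6]
time_s: 3.95
ee_pos: [539.3, -298.7, 344.0]
ee_rot: [-179.9, -0.1, 83.6]
[ 547. -223.  501.]
```

View pics/w2b.png

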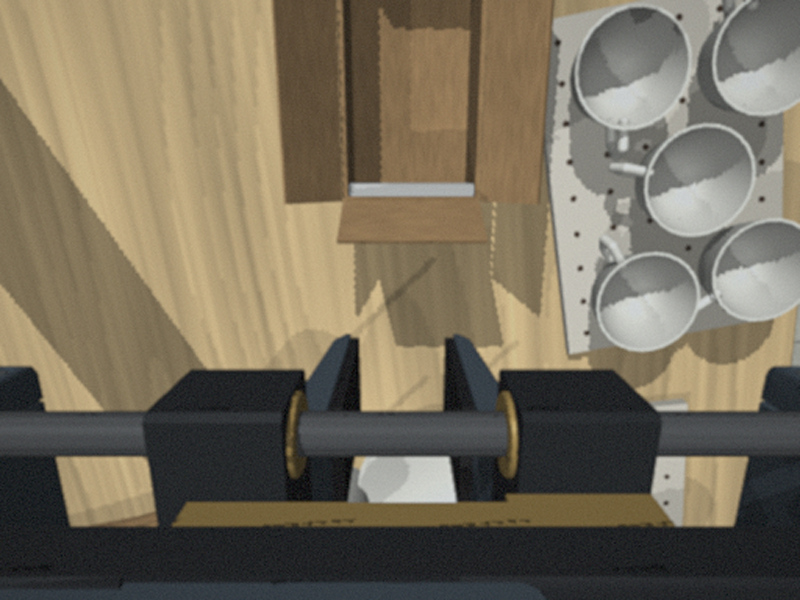

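The near flap is folded out. The carton opening runs from near crease (343,200)-(343,0) to far crease (478,200)-(482,0), with the end crease at y≈198.

Run:
```python
from h import *
cm=np.load("w2cm.npy",allow_pickle=True).item(); s=.64
im=cv2.imread("pics/w2.png"); g=cv2.cvtColor(im,cv2.COLOR_BGR2GRAY).astype(int)
for r in (30,60,90,110): print(r,[(c,int(g[r,c])) for c in range(212,232)], [(c,int(g[r,c])) for c in range(294,316)])
for n,u,v,z in [("nc0",343,198,78),("nc1",340,2,78),("fc0",478,198,78),("fc1",481,2,78),("end l",345,198,75),("end r",478,196,75),("padtopfront l",350,183,67),("padtopfront r",475,183,67)]:
    print(n,np.round(onz(cm,u*s,v*s,z)))
```

```text
30 [(212, 76), (213, 83), (214, 83), (215, 83), (216, 94), (217, 107), (218, 114), (219, 95), (220, 71), (221, 47), (222, 45), (223, 42), (224, 44), (225, 64), (226, 71), (227, 71), (228, 73), (229, 70), (230, 74), (231, 71)] [(294, 127), (295, 125), (296, 120), (297, 121), (298, 124), (299, 121), (300, 96), (301, 70), (302, 66), (303, 66), (304, 64), (305, 72), (306, 72), (307, 101), (308, 121), (309, 124), (310, 118), (311, 112), (312, 113), (313, 111), (314, 109), (315, 116)]
60 [(212, 88), (213, 81), (214, 80), (215, 86), (216, 93), (217, 89), (218, 109), (219, 118), (220, 95), (221, 59), (222, 41), (223, 38), (224, 46), (225, 50), (226, 69), (227, 76), (228, 76), (229, 75), (230, 77), (231, 68)] [(294, 126), (295, 125), (296, 129), (297, 131), (298, 126), (299, 99), (300, 74), (301, 71), (302, 70), (303, 72), (304, 69), (305, 78), (306, 99), (307, 121), (308, 126), (309, 110), (310, 112), (311, 114), (312, 116), (313, 109), (314, 112), (315, 110)]
90 [(212, 86), (213, 84), (214, 79), (215, 83), (216, 89), (217, 95), (218, 91), (219, 100), (220, 112), (221, 93), (222, 57), (223, 
[... 349 characters left out ...]
]
110 [(212, 83), (213, 85), (214, 85), (215, 85), (216, 81), (217, 86), (218, 93), (219, 101), (220, 117), (221, 110), (222, 80), (223, 49), (224, 46), (225, 47), (226, 53), (227, 69), (228, 75), (229, 75), (230, 73), (231, 74)] [(294, 121), (295, 122), (296, 120), (297, 107), (298, 77), (299, 60), (300, 56), (301, 59), (302, 66), (303, 79), (304, 96), (305, 123), (306, 122), (307, 119), (308, 115), (309, 124), (310, 125), (311, 120), (312, 122), (313, 121), (314, 123), (315, 125)]
nc0 [ 495. -238.   78.]
nc1 [513. -93.  78.]
fc0 [ 608. -251.   78.]
fc1 [ 620. -105.   78.]
end l [ 496. -239.   75.]
end r [ 609. -249.   75.]
padtopfront l [ 501. -227.   67.]
padtopfront r [ 608. -239.   67.]
```

Run:
```python
from h import *
cm=np.load("w2cm.npy",allow_pickle=True).item()
n=np.array([onz(cm,u,v,76)[:2] for u,v in [(219.8,30),(220.5,60),(221.5,90),(222.2,110)]])
f=np.array([onz(cm,u,v,76)[:2] for u,v in [(306.8,30),(305.7,60),(304.5,90),(303.6,110)]])
nb=np.array([onz(cm,u,v,3)[:2] for u,v in [(224.7,30),(225.5,60),(226.4,90)]])
fb=np.array([onz(cm,u,v,3)[:2] for u,v in [(300,30),(299,60),(298,90)]])
for a in(n,f,nb,fb): p=np.polyfit(a[:,1],a[:,0],1);print("slope",p[0],"x at y=-125:",np.polyval(p,-125))
for u,v,z in[(224,117.2,67),(262,117.2,67),(303,117.2,67),(224,126.5,75),(262,127,75),(303,126,75)]: print(np.round(onz(cm,u,v,z),1))
```

```text
slope 0.10767916828268054 x at y=-125: 511.13828717130764
slope 0.11235673205763598 x at y=-125: 618.6519249591755
slope 0.10563747256127591 x at y=-125: 510.3165960975575
slope 0.11079351821939763 x at y=-125: 619.1157014132195
[ 501.4 -227.    67. ]
[ 552.1 -232.5   67. ]
[ 606.7 -238.5   67. ]
[ 500.6 -238.7   75. ]
[ 550.6 -244.9   75. ]
[ 604.8 -249.5   75. ]
```

```bash
python3 -m crank '[{"grip":0.066,"x":0.04,"y":0.0,"z":0,"yaw":0},{"grip":0.066,"x":0.08,"y":0.0,"z":0,"yaw":0},{"grip":0.066,"x":0.12,"y":0,"z":0,"yaw":0},{"grip":0.066,"x":0.13,"y":0,"z":0,"yaw":0},{"grip":0.066,"x":0.13,"y":0,"z":0,"yaw":0}]' |head -3
python3 - <<'E'
from h import *
np.save("w3cm.npy",camera_model("wrist"),allow_pickle=True);im=save("wrist","w3")
E
python3 -m crank '[{"grip":0.066,"x":0.04,"y":0.0,"z":0,"yaw":0},{"grip":0.066,"x":0.08,"y":0.01,"z":0,"yaw":0},{"grip":0.066,"x":0.12,"y":0.01,"z":0,"yaw":0},{"grip":0.066,"x":0.16,"y":0.01,"z":0,"yaw":0},{"grip":0.066,"x":0.195,"y":0.01,"z":0,"yaw":0}]' |head -3
python3 -m crank '[{"grip":0.066,"x":0.03,"y":0.01,"z":0,"yaw":0},{"grip":0.066,"x":0.04,"y":0.01,"z":0,"yaw":0},{"grip":0.066,"x":0.04,"y":0.01,"z":0,"yaw":0},{"grip":0.066,"x":0.04,"y":0.01,"z":0,"yaw":0},{"grip":0.066,"x":0.04,"y":0.01,"z":0,"yaw":0}]' |head -3
python3 - <<'E'
from h import *
np.save("w4cm.npy",camera_model("wrist"),allow_pickle=True);im=save("wrist","w4")
a=cv2.imread("pics/w3.png")[:250];b=cv2.imread("pics/w4.png")[:250]
cv2.imwrite("pics/w34.png",cv2.resize(np.vstack([a,b]),(614,600),interpolation=cv2.INTER_CUBIC))
E
```

```text
time_s: 4.42
ee_pos: [553.9, -164.3, 344.6]
ee_rot: [-179.9, -0.1, 84.1]
time_s: 4.88
ee_pos: [585.3, 25.2, 344.2]
ee_rot: [-180.0, 0.0, 83.7]
time_s: 5.3
ee_pos: [599.2, 61.0, 344.6]
ee_rot: [-180.0, 0.1, 83.7]
```

View pics/w34.png

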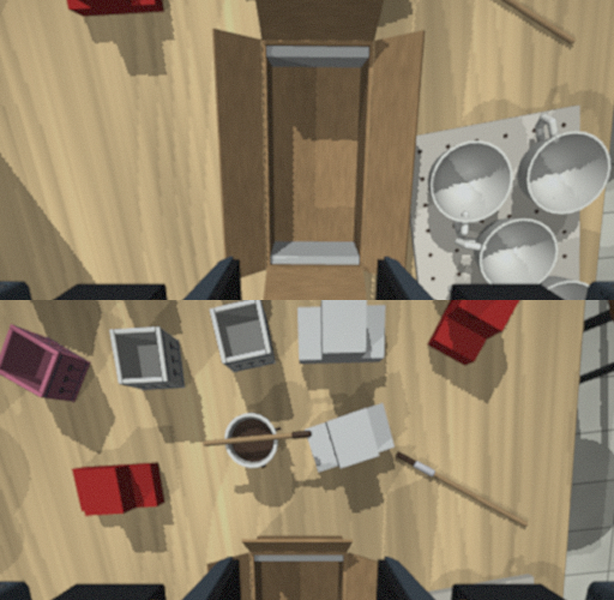

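The upper panel shows the carton open, with end pads at rows ~45-67 and 242-265. The lower panel shows the grey foams at (341,332) and (350,437), the pots at (145,357) and (240,335), and the cup at (251,438).

Run:
```python
from h import *
cm=np.load("w3cm.npy",allow_pickle=True).item()
im=cv2.imread("pics/w3.png").astype(int)
for c in (240,265,290):
    print(c,"top",[(r,int(im[r,c].mean()),int(im[r,c,2]-im[r,c,0])) for r in range(33,60)])
    print(c,"bot",[(r,int(im[r,c].mean()),int(im[r,c,2]-im[r,c,0])) for r in range(196,226)])
cm=np.load("w4cm.npy",allow_pickle=True).item()
im=cv2.imread("pics/w4.png");im[250:]=0
hsv=cv2.cvtColor(im,cv2.COLOR_BGR2HSV)
m=((hsv[...,1]<45)&(hsv[...,2]>95)).astype(np.uint8)
n,l,st,ce=cv2.connectedComponentsWithStats(m)
for i in range(1,n):
    if st[i,4]>300: print(st[i],np.round(ce[i]))
for r in (30,40):print(r,[(c,int(hsv[r,c,1]),int(hsv[r,c,2])) for c in range(245,325,2)])
```

```text
240 top [(33, 72, 33), (34, 75, 43), (35, 77, 39), (36, 74, 38), (37, 71, 23), (38, 105, 2), (39, 134, -2), (40, 135, -3), (41, 137, -3), (42, 137, -1), (43, 133, -1), (44, 138, -3), (45, 137, -1), (46, 130, -1), (47, 104, -3), (48, 85, -1), (49, 80, 0), (50, 74, -2), (51, 68, -1), (52, 64, -3), (53, 68, 0), (54, 66, -4), (55, 68, 11), (56, 68, 27), (57, 69, 32), (58, 66, 33), (59, 69, 32)]
240 bot [(196, 69, 34), (197, 75, 36), (198, 71, 39), (199, 73, 35), (200, 68, 30), (201, 75, 10), (202, 81, 0), (203, 108, -2), (204, 129, -1), (205, 144, -3), (206, 146, -4), (207, 142, 0), (208, 143, 1), (209, 144, -2), (210, 145, -1), (211, 146, -1), (212, 154, -2), (213, 171, -1), (214, 181, -3), (215, 175, -1), (216, 169, -1), (217, 173, -2), (218, 170, -2), (219, 150, 7), (220, 111, 31), (221, 95, 51), (222, 99, 53), (223, 107, 54), (224, 110, 60), (225, 121, 61)]
265 top [(33, 70, 33), (34, 77, 42), (35, 82, 41), (36, 78, 40), (37, 76, 30), (38, 94, 9), (39, 125, -1), (40, 136, -2), (41, 137, -3), (42, 135, -1), (43, 135, -3), (44, 135, -2), (45, 136, -4), (46, 134, -3), (47, 111, -3), (48
[... 2301 characters left out ...]
(313, 8, 169), (315, 6, 166), (317, 5, 168), (319, 6, 177), (321, 55, 125), (323, 89, 154)]
40 [(245, 85, 195), (247, 86, 192), (249, 17, 190), (251, 5, 194), (253, 4, 193), (255, 5, 188), (257, 8, 192), (259, 7, 192), (261, 5, 191), (263, 7, 193), (265, 3, 192), (267, 3, 169), (269, 5, 168), (271, 7, 190), (273, 5, 192), (275, 5, 192), (277, 7, 192), (279, 3, 191), (281, 5, 192), (283, 4, 191), (285, 5, 191), (287, 8, 192), (289, 4, 191), (291, 3, 191), (293, 5, 193), (295, 5, 192), (297, 5, 190), (299, 8, 192), (301, 7, 190), (303, 5, 191), (305, 4, 141), (307, 2, 107), (309, 4, 131), (311, 5, 188), (313, 5, 187), (315, 9, 191), (317, 5, 188), (319, 6, 185), (321, 65, 113), (323, 84, 148)]
```

```bash
python3 - <<'E'
from h import *
cm=np.load("w3cm.npy",allow_pickle=True).item()
P=[onz(cm,265,47.4,67),onz(cm,265,212.8,67),onz(cm,265,55.8,3),onz(cm,265,200.8,3)]
print(np.round(P,1)); print("mid",(P[0]+P[1])/2,(P[2]+P[3])/2,np.linalg.norm(P[0]-P[1]),np.linalg.norm(P[2]-P[3]))
cm=np.load("w4cm.npy",allow_pickle=True).item()
for u,v,z in [(269,52,64),(304.5,52,64),(249,51,28),(320,51,28)]: print(np.round(onz(cm,u,v,z),1))
E
python3 -m crank '[{"grip":0.07,"x":0.02,"y":0.01,"z":0,"yaw":0},{"grip":0.07,"x":0.04,"y":0.02,"z":0,"yaw":0},{"grip":0.07,"x":0.05,"y":0.03,"z":0,"yaw":0},{"grip":0.07,"x":0.05,"y":0.035,"z":0,"yaw":0},{"grip":0.07,"x":0.05,"y":0.035,"z":0,"yaw":0}]' |head -3
python3 - <<'E'
from h import *
cm=camera_model("wrist");im=save("wrist","w5")
im=im[:,:,::-1].copy();im[250:]=0
hsv=cv2.cvtColor(im,cv2.COLOR_BGR2HSV)
m=((hsv[...,1]<45)&(hsv[...,2]>95)).astype(np.uint8)
n,l,st,ce=cv2.connectedComponentsWithStats(m)
for i in range(1,n):
    if st[i,4]>300: print(st[i],np.round(ce[i]))
cv2.imwrite("pics/w5c.png",cv2.resize(im[:230],(780,350)))
np.save("w5cm.npy",cm,allow_pickle=True)
E
```

```text
[[ 578.5  -14.2   67. ]
 [ 557.3 -234.3   67. ]
 [ 580.   -14.2    3. ]
 [ 558.7 -234.7    3. ]]
mid [ 567.90181983 -124.22624489   67.        ] [ 569.35433043 -124.48833025    3.        ] 221.13464497745142 221.5128200647486
[629.8 204.8  64. ]
[675.  199.7  64. ]
[604.2 214.8  28. ]
[702.1 203.9  28. ]
time_s: 5.77
ee_pos: [640.3, 107.3, 344.2]
ee_rot: [-180.0, 0.1, 83.7]
[ 457    0   31   44 1060] [471.  19.]
[ 222   40   72   50 3150] [258.  65.]
[ 150   42   50   52 1382] [177.  69.]
[ 447   42   65  208 9686] [482. 148.]
[  69   65   48   45 1090] [97. 88.]
[ 230  122   73   55 2666] [267. 150.]
[449 168  13  37 359] [454. 187.]
[198 245  64   5 317] [229. 247.]
```

View pics/w5c.png

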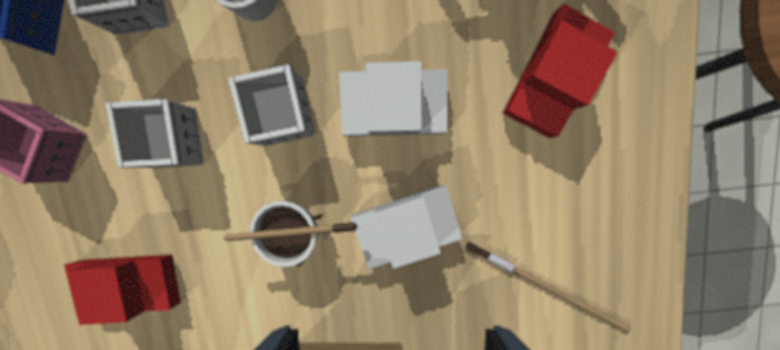

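The grey foam at (394,97) is the target. The red blocks at (563,70) and (122,290) and the pink and blue pots are decoys.

Run:
```python
from h import *
cm=np.load("w5cm.npy",allow_pickle=True).item();s=1/1.523
def go(u,v,z): return onz(cm,u*s,v*s,z)[:2]
T=[go(*p,64) for p in[(366,62.5),(420,61.5),(422,131),(367,133)]]
print(np.round(T,1),np.mean(T,0))
F=[go(342,135,28),go(447,131,28),go(340,72,28),go(448,69,28)];print(np.round(F,1),np.mean(F,0))
print("pots",*[np.round(np.mean([go(*p,62) for p in q],0)) for q in ([(232,78),(290,66),(305,133),(248,144)],[(108,103),(172,99),(179,164),(117,167)])], "cup",go(283,233,55))
print([np.degrees(np.arctan2(*(go(*b,62)-go(*a,62))[::-1])) for a,b in[((232,78),(290,66)),((248,144),(305,133)),((108,103),(172,99)),((117,167),(179,164))]])
import sys
g=state();print(g["ee_pos"],g["ee_rot"])
```

```text
[[635.8 267.8]
 [680.7 263.6]
 [677.2 208.8]
 [629.8 212.4]] [655.86924434 238.18732179]
[[604.7 215.8]
 [702.9 208.5]
 [610.3 269.7]
 [708.  261.4]] [656.49372407 238.84793974]
pots [549. 244.] [437. 233.] cup [540.60323412 134.0201462 ]
[np.float64(4.278594569633833), np.float64(3.9496648900957383), np.float64(-3.0187824629227236), np.float64(-3.661047465558635)]
[639.63676647 107.17376239 344.44669801] [-1.79960472e+02  6.17492889e-02  8.36641044e+01]
```

```bash
python3 -m crank '[{"grip":0.07,"x":0.04,"y":0.002,"z":0,"yaw":-0.032},{"grip":0.07,"x":0.08,"y":0.002,"z":0.02,"yaw":-0.032},{"grip":0.07,"x":0.12,"y":0.002,"z":0.05,"yaw":-0.032},{"grip":0.07,"x":0.132,"y":0.002,"z":0.09,"yaw":-0.032},{"grip":0.07,"x":0.132,"y":0.002,"z":0.12,"yaw":-0.032}]' |head -3
python3 -m crank '[{"grip":0.07,"x":0,"y":0,"z":0.04,"yaw":0},{"grip":0.07,"x":0,"y":0,"z":0.08,"yaw":0},{"grip":0.07,"x":0,"y":0,"z":0.1,"yaw":0},{"grip":0.07,"x":0,"y":0,"z":0.1,"yaw":0},{"grip":0.07,"x":0,"y":0,"z":0.1,"yaw":0}]' |head -3
```

```text
time_s: 6.23
ee_pos: [656.1, 242.0, 224.8]
ee_rot: [179.8, -0.1, 85.7]
time_s: 6.65
ee_pos: [655.6, 238.5, 124.6]
ee_rot: [-179.9, 0.1, 85.5]
```

```bash
python3 -m crank '[{"grip":0.07,"x":0,"y":0,"z":0.04,"yaw":0},{"grip":0.07,"x":0,"y":0,"z":0.07,"yaw":0},{"grip":0.07,"x":0,"y":0,"z":0.078,"yaw":0},{"grip":0.07,"x":0,"y":0,"z":0.078,"yaw":0},{"grip":0.04,"x":0,"y":0,"z":0.078,"yaw":0}]' 15
python3 -m crank '[{"grip":0.03,"x":0,"y":0,"z":0,"yaw":0},{"grip":0.03,"x":0,"y":0,"z":0,"yaw":0},{"grip":0.03,"x":0,"y":0,"z":0,"yaw":0},{"grip":0.03,"x":0,"y":0,"z":0,"yaw":0},{"grip":0.03,"x":0,"y":0,"z":0,"yaw":0}]'
python3 -m crank '[{"grip":0.03,"x":0,"y":0,"z":-0.01,"yaw":0},{"grip":0.03,"x":0,"y":0,"z":-0.03,"yaw":0},{"grip":0.03,"x":0,"y":0,"z":-0.06,"yaw":0},{"grip":0.03,"x":0,"y":0,"z":-0.1,"yaw":0},{"grip":0.03,"x":0,"y":0,"z":-0.14,"yaw":0.032}]'
```

```text
time_s: 7.07
ee_pos: [657.7, 240.0, 49.4]
ee_rot: [179.8, -0.1, 85.6]
force: [0.7, 0.2, -0.6]
gripper_width: 66.2
gripper_force: 0.0
time_s: 7.48
ee_pos: [657.1, 240.2, 48.9]
ee_rot: [179.8, -0.1, 85.6]
force: [-0.4, -0.5, 6.5]
gripper_width: 45.7
gripper_force: 15.0
time_s: 7.9
ee_pos: [655.1, 239.5, 187.7]
ee_rot: [-179.9, 0.1, 83.7]
force: [1.1, 0.7, -0.7]
gripper_width: 45.9
gripper_force: 15.0
```

```bash
python3 -m crank '[{"grip":0.03,"x":-0.01,"y":-0.005,"z":-0.02,"yaw":0},{"grip":0.03,"x":-0.045,"y":-0.01,"z":-0.03,"yaw":0},{"grip":0.03,"x":-0.085,"y":-0.015,"z":-0.03,"yaw":0},{"grip":0.03,"x":-0.125,"y":-0.02,"z":-0.03,"yaw":0},{"grip":0.03,"x":-0.165,"y":-0.025,"z":-0.03,"yaw":0}]'|head -3
python3 -m crank '[{"grip":0.03,"x":-0.04,"y":-0.005,"z":0,"yaw":0},{"grip":0.03,"x":-0.08,"y":-0.01,"z":0,"yaw":0},{"grip":0.03,"x":-0.12,"y":-0.015,"z":0,"yaw":0},{"grip":0.03,"x":-0.16,"y":-0.02,"z":0,"yaw":0},{"grip":0.03,"x":-0.2,"y":-0.024,"z":0,"yaw":0}]'|head -3
python3 -m crank '[{"grip":0.03,"x":-0.04,"y":0,"z":0,"yaw":0},{"grip":0.03,"x":-0.07,"y":0,"z":0,"yaw":0},{"grip":0.03,"x":-0.086,"y":0,"z":0,"yaw":0},{"grip":0.03,"x":-0.086,"y":0,"z":0,"yaw":0},{"grip":0.03,"x":-0.086,"y":0,"z":0,"yaw":0}]'|head -3
python3 - <<'E'
from h import *
np.save("w6cm.npy",camera_model("wrist"),allow_pickle=True);save("wrist","w6");save("side","s6");print(state()["ee_pos"])
a=cv2.imread("pics/w6.png");b=cv2.imread("pics/s6.png")[90:240,180:340]
cv2.imwrite("pics/m6.png",np.hstack([cv2.resize(a,(480,360)),cv2.resize(b,(320,300))[:360] if 0 else cv2.copyMakeBorder(cv2.resize(b,(320,300)),0,60,0,0,0)]))
E
```

```text
time_s: 8.32
ee_pos: [612.3, 77.2, 217.6]
ee_rot: [180.0, 0.0, 83.8]
time_s: 8.73
ee_pos: [566.4, -119.3, 217.4]
ee_rot: [180.0, 0.0, 83.8]
time_s: 9.15
ee_pos: [557.9, -203.7, 217.0]
ee_rot: [180.0, -0.0, 83.6]
[ 558.16879158 -202.24642478  216.93880766]
```

View pics/m6.png

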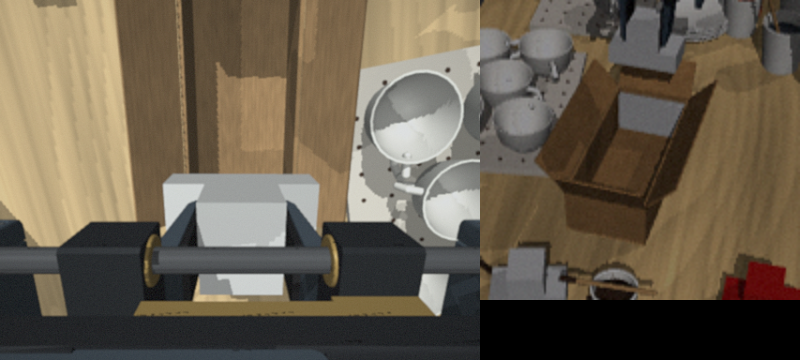

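The foam is held straight over the open carton and all flaps are out. Lowering it now.

```bash
python3 -m crank '[{"grip":0.03,"x":0.0,"y":-0.001,"z":0.03,"yaw":0},{"grip":0.03,"x":0,"y":-0.0015,"z":0.06,"yaw":0},{"grip":0.03,"x":0,"y":-0.0015,"z":0.09,"yaw":0},{"grip":0.03,"x":0,"y":-0.0015,"z":0.11,"yaw":0},{"grip":0.03,"x":0,"y":-0.0015,"z":0.125,"yaw":0}]'
python3 -m crank '[{"grip":0.03,"x":0,"y":0,"z":0.01,"yaw":0},{"grip":0.03,"x":0,"y":0,"z":0.02,"yaw":0},{"grip":0.03,"x":0,"y":0,"z":0.03,"yaw":0},{"grip":0.03,"x":0,"y":0,"z":0.036,"yaw":0},{"grip":0.03,"x":0,"y":0,"z":0.038,"yaw":0}]'
```

```text
time_s: 9.67
ee_pos: [555.8, -200.9, 89.6]
ee_rot: [-179.8, -0.1, 83.9]
force: [-0.1, 0.5, 0.3]
gripper_width: 46.1
gripper_force: 15.0
time_s: 10.08
ee_pos: [556.5, -202.7, 53.1]
ee_rot: [-180.0, -0.0, 83.8]
force: [-0.4, -0.1, -0.5]
gripper_width: 46.0
gripper_force: 15.0
```

```bash
python3 -m crank '[{"grip":0.03,"x":0,"y":0,"z":0.001,"yaw":0},{"grip":0.03,"x":-0.001,"y":0,"z":0.0015,"yaw":0},{"grip":0.03,"x":-0.003,"y":0,"z":0.0015,"yaw":0},{"grip":0.03,"x":-0.005,"y":0,"z":0.0015,"yaw":0},{"grip":0.03,"x":-0.005,"y":0,"z":0.0015,"yaw":0}]'
python3 -m crank '[{"grip":0.066,"x":0,"y":0,"z":0,"yaw":0},{"grip":0.066,"x":0,"y":0,"z":0,"yaw":0},{"grip":0.066,"x":0,"y":0,"z":0,"yaw":0},{"grip":0.066,"x":0,"y":0,"z":0,"yaw":0},{"grip":0.066,"x":0,"y":0,"z":-0.01,"yaw":0}]'
python3 -m crank '[{"grip":0.066,"x":0,"y":0,"z":-0.03,"yaw":0},{"grip":0.066,"x":0,"y":0,"z":-0.06,"yaw":0},{"grip":0.066,"x":0,"y":0,"z":-0.1,"yaw":0},{"grip":0.066,"x":0,"y":0,"z":-0.14,"yaw":0},{"grip":0.066,"x":0.03,"y":0,"z":-0.18,"yaw":0}]'
```

```text
time_s: 10.5
ee_pos: [556.7, -206.6, 52.9]
ee_rot: [179.9, -0.2, 83.7]
force: [2.1, 8.2, -0.0]
gripper_width: 46.3
gripper_force: 15.0
time_s: 10.92
ee_pos: [554.9, -207.8, 61.0]
ee_rot: [-179.8, -0.0, 83.7]
force: [-0.4, -0.3, 0.5]
gripper_width: 65.9
gripper_force: 0.0
time_s: 11.33
ee_pos: [559.0, -186.3, 239.4]
ee_rot: [179.8, 0.2, 83.5]
force: [1.1, -0.1, 1.2]
gripper_width: 66.2
gripper_force: 0.0
```

The foam is seated against the right pad (8 N contact, then released). Next, a look at the pots.

```bash
python3 -m crank '[{"grip":0.066,"x":0.04,"y":-0.01,"z":-0.02,"yaw":0},{"grip":0.066,"x":0.08,"y":-0.02,"z":-0.04,"yaw":0},{"grip":0.066,"x":0.12,"y":-0.03,"z":-0.05,"yaw":0},{"grip":0.066,"x":0.155,"y":-0.04,"z":-0.05,"yaw":0},{"grip":0.066,"x":0.19,"y":-0.05,"z":-0.05,"yaw":0}]'|head -2
python3 -m crank '[{"grip":0.066,"x":0.04,"y":-0.01,"z":-0.02,"yaw":0},{"grip":0.066,"x":0.08,"y":-0.02,"z":-0.04,"yaw":0},{"grip":0.066,"x":0.1,"y":-0.03,"z":-0.05,"yaw":0},{"grip":0.066,"x":0.1,"y":-0.035,"z":-0.05,"yaw":0},{"grip":0.066,"x":0.1,"y":-0.035,"z":-0.05,"yaw":0}]'|head -3
cat > pots.py <<'E'
from h import *
import sys
def pots(tag):
    cm=camera_model("wrist");im=save("wrist",tag)[:,:,::-1].copy();im[245:]=0
    hsv=cv2.cvtColor(im,cv2.COLOR_BGR2HSV)
    m=((hsv[...,1]<40)&(hsv[...,2]>140)).astype(np.uint8)
    cs,hi=cv2.findContours(m,cv2.RETR_CCOMP,cv2.CHAIN_APPROX_NONE)
    for i,c in enumerate(cs):
        if hi[0][i][3]>=0 and 250<cv2.contourArea(c)<4000: # inner hole of a rim
            p=np.array([onz(cm,u,v,62)[:2] for u,v in c[:,0]],np.float32)
            (x,y),(w,h),a=cv2.minAreaRect(p); a=(a+45)%90-45
            bb=cv2.boundingRect(c);print(bb,"world",np.round([x,y],1),"size",np.round([w,h],1),"yaw",round(a,1),"fill",round(cv2.contourArea(p)/(w*h),2))
    return im
if __name__=="__main__":
    im=pots(sys.argv[1]);s=state();print(np.round(s["ee_pos"],1),np.round(s["ee_rot"],1))
E
python3 pots.py w7
```

```text
time_s: 11.75
ee_pos: [529.7, 12.8, 287.9]
time_s: 12.17
ee_pos: [505.1, 115.4, 337.1]
ee_rot: [179.9, -0.0, 83.9]
(174, 61, 39, 41) world [434.  234.2] size [46.6 46.6] yaw -2.8 fill 0.94
(258, 39, 41, 46) world [546.1 245.8] size [46.3 46.2] yaw 5.0 fill 0.94
[505.4 114.2 336.1] [179.9   0.   83.8]
```

```bash
python3 -m crank '[{"grip":0.07,"x":0.035,"y":0.01,"z":0,"yaw":-0.1},{"grip":0.07,"x":0.07,"y":0.02,"z":0.02,"yaw":-0.195},{"grip":0.07,"x":0.105,"y":0.027,"z":0.04,"yaw":-0.195},{"grip":0.07,"x":0.1345,"y":0.027,"z":0.07,"yaw":-0.195},{"grip":0.07,"x":0.1345,"y":0.027,"z":0.1,"yaw":-0.195}]'|head -3
python3 -m crank '[{"grip":0.07,"x":0,"y":0,"z":0.04,"yaw":0},{"grip":0.07,"x":0,"y":0,"z":0.08,"yaw":0},{"grip":0.07,"x":0,"y":0,"z":0.11,"yaw":0},{"grip":0.07,"x":0,"y":0,"z":0.11,"yaw":0},{"grip":0.07,"x":0,"y":0,"z":0.11,"yaw":0}]'|head -3
```

```text
time_s: 12.63
ee_pos: [548.9, 248.1, 233.5]
ee_rot: [179.9, -0.1, 95.0]
time_s: 13.05
ee_pos: [547.0, 243.3, 124.0]
ee_rot: [-179.8, 0.1, 94.8]
```

```bash
python3 -m crank '[{"grip":0.07,"x":0.001,"y":0,"z":0.04,"yaw":0},{"grip":0.07,"x":0.001,"y":0,"z":0.07,"yaw":0},{"grip":0.07,"x":0.001,"y":0,"z":0.078,"yaw":0},{"grip":0.07,"x":0.001,"y":0,"z":0.078,"yaw":0},{"grip":0.04,"x":0.001,"y":0,"z":0.078,"yaw":0}]' 15
python3 -m crank '[{"grip":0.04,"x":0,"y":0,"z":0,"yaw":0},{"grip":0.04,"x":0,"y":0,"z":0,"yaw":0},{"grip":0.04,"x":0,"y":0,"z":0,"yaw":0},{"grip":0.04,"x":0,"y":0,"z":0,"yaw":0},{"grip":0.04,"x":0,"y":0,"z":0,"yaw":0}]' 25
python3 -m crank '[{"grip":0.04,"x":0,"y":0,"z":-0.01,"yaw":0},{"grip":0.04,"x":0,"y":0,"z":-0.03,"yaw":0},{"grip":0.04,"x":0,"y":0,"z":-0.06,"yaw":0},{"grip":0.04,"x":0,"y":0,"z":-0.1,"yaw":0.1},{"grip":0.04,"x":0,"y":0,"z":-0.14,"yaw":0.195}]'
python3 -m crank '[{"grip":0.04,"x":0,"y":0,"z":-0.02,"yaw":0},{"grip":0.04,"x":0,"y":0,"z":-0.03,"yaw":0},{"grip":0.04,"x":0,"y":0,"z":-0.03,"yaw":0},{"grip":0.04,"x":0,"y":0,"z":-0.03,"yaw":0},{"grip":0.04,"x":0,"y":0,"z":-0.03,"yaw":0}]'
```

```text
time_s: 13.47
ee_pos: [549.2, 246.4, 49.8]
ee_rot: [179.8, -0.1, 94.9]
force: [0.4, 0.3, 0.1]
gripper_width: 65.4
gripper_force: 0.0
time_s: 13.88
ee_pos: [548.8, 246.7, 50.2]
ee_rot: [179.8, -0.1, 94.9]
force: [-0.1, -0.1, 6.3]
gripper_width: 53.8
gripper_force: 25.0
time_s: 14.3
ee_pos: [546.5, 245.9, 189.3]
ee_rot: [-179.9, 0.0, 83.5]
force: [1.1, -0.6, -2.2]
gripper_width: 54.0
gripper_force: 25.0
time_s: 14.72
ee_pos: [546.1, 245.6, 215.4]
ee_rot: [-179.8, 0.1, 83.8]
force: [0.6, -0.7, -2.1]
gripper_width: 53.6
gripper_force: 25.0
```

```bash
python3 -m crank '[{"grip":0.04,"x":-0.02,"y":0.005,"z":0,"yaw":0},{"grip":0.04,"x":-0.06,"y":0.01,"z":0,"yaw":0},{"grip":0.04,"x":-0.1,"y":0.015,"z":0,"yaw":0},{"grip":0.04,"x":-0.14,"y":0.02,"z":0,"yaw":0},{"grip":0.04,"x":-0.18,"y":0.025,"z":0,"yaw":0}]'|head -3
python3 -m crank '[{"grip":0.04,"x":-0.04,"y":0.007,"z":0,"yaw":0},{"grip":0.04,"x":-0.08,"y":0.014,"z":0,"yaw":0},{"grip":0.04,"x":-0.12,"y":0.021,"z":0,"yaw":0},{"grip":0.04,"x":-0.16,"y":0.028,"z":0,"yaw":0},{"grip":0.04,"x":-0.19,"y":0.034,"z":0,"yaw":0}]'|head -3
python3 -m crank '[{"grip":0.04,"x":-0.02,"y":0,"z":0,"yaw":0},{"grip":0.04,"x":-0.02,"y":0,"z":0,"yaw":0},{"grip":0.04,"x":-0.02,"y":0,"z":0,"yaw":0},{"grip":0.04,"x":-0.02,"y":0,"z":0.0,"yaw":0},{"grip":0.04,"x":-0.02,"y":0,"z":0.0,"yaw":0}]'|head -4
python3 - <<'E'
from h import *
c,s=np.cos(-.108),np.sin(-.108)
p=np.array(state()["ee_pos"])[:2]-[565,-124.4]; print("carton xy",p@[c,s],p@[-s,c],state()["ee_pos"])
E
```

```text
time_s: 15.13
ee_pos: [551.2, 62.9, 215.1]
ee_rot: [-179.7, 0.1, 83.8]
time_s: 15.55
ee_pos: [564.4, -131.0, 215.2]
ee_rot: [-179.7, 0.0, 83.7]
time_s: 15.97
ee_pos: [563.2, -146.6, 216.7]
ee_rot: [-179.9, -0.0, 83.8]
force: [0.3, 0.1, -1.5]
carton xy 0.657133371770048 -22.301429205188597 [ 563.24942984 -146.64232616  216.71631251]
```

```bash
python3 -m crank '[{"grip":0.04,"x":0.0,"y":0,"z":0.035,"yaw":0},{"grip":0.04,"x":-0.001,"y":0,"z":0.07,"yaw":0},{"grip":0.04,"x":-0.002,"y":0,"z":0.1,"yaw":0},{"grip":0.04,"x":-0.002,"y":0,"z":0.12,"yaw":0},{"grip":0.04,"x":-0.002,"y":0,"z":0.135,"yaw":0}]'
python3 -m crank '[{"grip":0.04,"x":0,"y":0,"z":0.007,"yaw":0},{"grip":0.04,"x":0,"y":0,"z":0.014,"yaw":0},{"grip":0.04,"x":0,"y":0,"z":0.02,"yaw":0},{"grip":0.04,"x":0,"y":0,"z":0.025,"yaw":0},{"grip":0.04,"x":0,"y":0,"z":0.028,"yaw":0}]'
```

```text
time_s: 16.38
ee_pos: [562.0, -148.1, 80.0]
ee_rot: [-179.8, -0.0, 83.9]
force: [-0.2, 0.5, -1.2]
gripper_width: 53.9
gripper_force: 25.0
time_s: 16.8
ee_pos: [563.7, -149.8, 54.7]
ee_rot: [179.9, 0.0, 83.8]
force: [-0.5, -0.8, -0.3]
gripper_width: 54.0
gripper_force: 25.0
```

```bash
python3 -m crank '[{"grip":0.04,"x":0,"y":0,"z":0.001,"yaw":0},{"grip":0.04,"x":-0.001,"y":0,"z":0.0015,"yaw":0},{"grip":0.04,"x":-0.003,"y":0,"z":0.0015,"yaw":0},{"grip":0.04,"x":-0.005,"y":0,"z":0.0015,"yaw":0},{"grip":0.04,"x":-0.005,"y":0,"z":0.0015,"yaw":0}]'
```

```text
time_s: 17.22
ee_pos: [563.4, -152.7, 53.6]
ee_rot: [179.9, -0.3, 83.6]
force: [1.2, 9.2, -0.8]
gripper_width: 53.9
gripper_force: 25.0
```

```bash
python3 -m crank '[{"grip":0.04,"x":0,"y":0,"z":0.001,"yaw":0},{"grip":0.04,"x":0.0,"y":0,"z":0.002,"yaw":0},{"grip":0.04,"x":0,"y":0,"z":0.002,"yaw":0},{"grip":0.04,"x":0,"y":0,"z":0.002,"yaw":0},{"grip":0.04,"x":0,"y":0,"z":0.002,"yaw":0}]'
python3 -m crank '[{"grip":0.068,"x":0,"y":0,"z":0,"yaw":0},{"grip":0.068,"x":0,"y":0,"z":0,"yaw":0},{"grip":0.068,"x":0,"y":0,"z":0,"yaw":0},{"grip":0.068,"x":0,"y":0,"z":0,"yaw":0},{"grip":0.068,"x":0,"y":0,"z":-0.01,"yaw":0}]'
python3 -m crank '[{"grip":0.068,"x":0,"y":0,"z":-0.03,"yaw":0},{"grip":0.068,"x":0,"y":0,"z":-0.06,"yaw":0},{"grip":0.068,"x":0,"y":0,"z":-0.1,"yaw":0},{"grip":0.068,"x":0,"y":0,"z":-0.14,"yaw":0},{"grip":0.068,"x":0.03,"y":-0.01,"z":-0.18,"yaw":0}]'|head -3
python3 -m crank '[{"grip":0.07,"x":0.04,"y":-0.01,"z":-0.02,"yaw":0},{"grip":0.07,"x":0.08,"y":-0.03,"z":-0.04,"yaw":0},{"grip":0.07,"x":0.115,"y":-0.05,"z":-0.05,"yaw":0},{"grip":0.07,"x":0.145,"y":-0.075,"z":-0.06,"yaw":0},{"grip":0.07,"x":0.17,"y":-0.1,"z":-0.07,"yaw":0}]'|head -3
python3 -m crank '[{"grip":0.07,"x":0.03,"y":-0.02,"z":-0.02,"yaw":0},{"grip":0.07,"x":0.05,"y":-0.03,"z":-0.03,"yaw":0},{"grip":0.07,"x":0.06,"y":-0.03,"z":-0.03,"yaw":0},{"grip":0.07,"x":0.06,"y":-0.03,"z":-0.03,"yaw":0},{"grip":0.07,"x":0.06,"y":-0.03,"z":-0.03,"yaw":0}]'|head -3
python3 pots.py w8
```

```text
time_s: 17.63
ee_pos: [563.4, -152.7, 53.2]
ee_rot: [179.9, -0.2, 83.6]
force: [-1.3, 9.6, 8.8]
gripper_width: 53.7
gripper_force: 25.0
time_s: 18.05
ee_pos: [561.4, -154.9, 59.6]
ee_rot: [-179.8, -0.0, 83.7]
force: [-0.3, -0.0, 0.5]
gripper_width: 67.8
gripper_force: 0.0
time_s: 18.47
ee_pos: [558.6, -132.8, 237.4]
ee_rot: [179.7, 0.2, 83.6]
time_s: 18.88
ee_pos: [478.4, 48.2, 303.6]
ee_rot: [179.9, -0.0, 83.7]
time_s: 19.3
ee_pos: [455.9, 109.1, 332.1]
ee_rot: [-180.0, 0.1, 83.8]
(211, 50, 39, 42) world [433.9 234.6] size [46.7 46.7] yaw -3.1 fill 0.94
[455.9 108.7 331.7] [-1.799e+02  1.000e-01  8.370e+01]
```

```bash
python3 -m crank '[{"grip":0.07,"x":0.035,"y":-0.01,"z":0,"yaw":-0.057},{"grip":0.07,"x":0.07,"y":-0.02,"z":0.02,"yaw":-0.057},{"grip":0.07,"x":0.1,"y":-0.035,"z":0.04,"yaw":-0.057},{"grip":0.07,"x":0.1225,"y":-0.035,"z":0.07,"yaw":-0.057},{"grip":0.07,"x":0.1225,"y":-0.035,"z":0.1,"yaw":-0.057}]'|head -3
python3 -m crank '[{"grip":0.07,"x":0,"y":0,"z":0.04,"yaw":0},{"grip":0.07,"x":0,"y":0,"z":0.08,"yaw":0},{"grip":0.07,"x":0,"y":0,"z":0.11,"yaw":0},{"grip":0.07,"x":0,"y":0,"z":0.11,"yaw":0},{"grip":0.07,"x":0,"y":0,"z":0.11,"yaw":0}]'|head -3
python3 -m crank '[{"grip":0.07,"x":0,"y":0,"z":0.04,"yaw":0},{"grip":0.07,"x":0,"y":0,"z":0.065,"yaw":0},{"grip":0.07,"x":0,"y":0,"z":0.074,"yaw":0},{"grip":0.07,"x":0,"y":0,"z":0.074,"yaw":0},{"grip":0.04,"x":0,"y":0,"z":0.074,"yaw":0}]' 15
python3 -m crank '[{"grip":0.04,"x":0,"y":0,"z":0,"yaw":0},{"grip":0.04,"x":0,"y":0,"z":0,"yaw":0},{"grip":0.04,"x":0,"y":0,"z":0,"yaw":0},{"grip":0.04,"x":0,"y":0,"z":0,"yaw":0},{"grip":0.04,"x":0,"y":0,"z":0,"yaw":0}]' 25
```

```text
time_s: 19.77
ee_pos: [435.2, 237.4, 230.8]
ee_rot: [180.0, -0.1, 87.1]
time_s: 20.18
ee_pos: [434.1, 233.6, 121.1]
ee_rot: [-179.8, 0.2, 86.9]
time_s: 20.6
ee_pos: [436.0, 235.6, 50.2]
ee_rot: [179.8, -0.1, 87.0]
force: [0.1, -0.1, 0.3]
gripper_width: 65.8
gripper_force: 0.0
time_s: 21.02
ee_pos: [435.8, 235.8, 50.5]
ee_rot: [179.8, -0.1, 87.0]
force: [0.8, -1.2, 6.3]
gripper_width: 53.7
gripper_force: 25.0
```

```bash
python3 -m crank '[{"grip":0.04,"x":0,"y":0,"z":-0.01,"yaw":0},{"grip":0.04,"x":0,"y":0,"z":-0.04,"yaw":0},{"grip":0.04,"x":0,"y":0,"z":-0.08,"yaw":0},{"grip":0.04,"x":0,"y":0,"z":-0.12,"yaw":0.057},{"grip":0.04,"x":0,"y":0,"z":-0.16,"yaw":0.057}]'|head -4
python3 -m crank '[{"grip":0.04,"x":-0.02,"y":0.01,"z":-0.005,"yaw":0},{"grip":0.04,"x":-0.055,"y":0.029,"z":-0.005,"yaw":0},{"grip":0.04,"x":-0.09,"y":0.048,"z":-0.005,"yaw":0},{"grip":0.04,"x":-0.125,"y":0.067,"z":-0.005,"yaw":0},{"grip":0.04,"x":-0.16,"y":0.086,"z":-0.005,"yaw":0}]'|head -3
python3 -m crank '[{"grip":0.04,"x":-0.035,"y":0.019,"z":0,"yaw":0},{"grip":0.04,"x":-0.07,"y":0.038,"z":0,"yaw":0},{"grip":0.04,"x":-0.105,"y":0.057,"z":0,"yaw":0},{"grip":0.04,"x":-0.135,"y":0.071,"z":0,"yaw":0},{"grip":0.04,"x":-0.151,"y":0.081,"z":0,"yaw":0}]'|head -3
python3 -m crank '[{"grip":0.04,"x":0,"y":0,"z":0,"yaw":0},{"grip":0.04,"x":0,"y":0,"z":0,"yaw":0},{"grip":0.04,"x":0,"y":0,"z":0,"yaw":0},{"grip":0.04,"x":0,"y":0,"z":0,"yaw":0},{"grip":0.04,"x":0,"y":0,"z":0,"yaw":0}]'|head -1
cat > cp.py <<'E'
from h import *
c,s=np.cos(-.108),np.sin(-.108);S=state()
p=np.array(S["ee_pos"])[:2]-[565,-124.4]; print("carton xy",np.round([p@[c,s],p@[-s,c]],1),np.round(S["ee_pos"],1),"yaw",np.round(S["ee_rot"][2],1),np.round(S["force"],1),S["gripper_width"])
E
python3 cp.py
```

```text
time_s: 21.43
ee_pos: [433.6, 234.9, 211.1]
ee_rot: [-180.0, 0.0, 83.7]
force: [0.4, 0.5, -1.5]
time_s: 21.85
ee_pos: [502.4, 65.2, 214.7]
ee_rot: [179.9, -0.0, 83.8]
time_s: 22.27
ee_pos: [566.9, -95.8, 214.3]
ee_rot: [179.9, 0.1, 83.6]
time_s: 22.68
carton xy [-2.5 33.4] [566.1 -90.9 213.9] yaw 83.8 [ 0.   0.2 -0.7] 53.512958253606236
```

```bash
python3 -m crank '[{"grip":0.04,"x":0.0,"y":0.002,"z":0.035,"yaw":0},{"grip":0.04,"x":-0.001,"y":0.002,"z":0.07,"yaw":0},{"grip":0.04,"x":-0.002,"y":0.002,"z":0.1,"yaw":0},{"grip":0.04,"x":-0.002,"y":0.002,"z":0.12,"yaw":0},{"grip":0.04,"x":-0.002,"y":0.002,"z":0.135,"yaw":0}]'|sed -n 2,4p
python3 -m crank '[{"grip":0.04,"x":0,"y":0,"z":0.007,"yaw":0},{"grip":0.04,"x":0,"y":0,"z":0.014,"yaw":0},{"grip":0.04,"x":0,"y":0,"z":0.02,"yaw":0},{"grip":0.04,"x":0,"y":0,"z":0.025,"yaw":0},{"grip":0.04,"x":0,"y":0,"z":0.026,"yaw":0}]'|sed -n 2,4p
python3 -m crank '[{"grip":0.04,"x":0,"y":0,"z":0.001,"yaw":0},{"grip":0.04,"x":-0.001,"y":0,"z":0.0015,"yaw":0},{"grip":0.04,"x":-0.003,"y":0,"z":0.0015,"yaw":0},{"grip":0.04,"x":-0.005,"y":0,"z":0.0015,"yaw":0},{"grip":0.04,"x":-0.005,"y":0,"z":0.0015,"yaw":0}]'
python3 cp.py
```

```text
ee_pos: [566.8, -93.2, 76.4]
ee_rot: [-179.8, -0.0, 83.8]
force: [0.3, 0.4, -0.3]
ee_pos: [568.9, -94.3, 53.3]
ee_rot: [179.9, 0.0, 83.8]
force: [-1.3, 0.3, 6.0]
time_s: 23.93
ee_pos: [569.4, -98.3, 53.4]
ee_rot: [179.8, -0.1, 83.7]
force: [0.6, 5.2, 7.1]
gripper_width: 53.5
gripper_force: 25.0
carton xy [ 1.5 26.5] [569.4 -98.3  53.4] yaw 83.7 [0.6 5.2 7.1] 53.4723421340665
```

```bash
python3 -m crank '[{"grip":0.04,"x":-0.001,"y":0,"z":-0.001,"yaw":0},{"grip":0.04,"x":-0.002,"y":0,"z":-0.001,"yaw":0},{"grip":0.04,"x":-0.002,"y":0,"z":-0.001,"yaw":0},{"grip":0.04,"x":-0.002,"y":0,"z":-0.001,"yaw":0},{"grip":0.04,"x":-0.002,"y":0,"z":-0.001,"yaw":0}]'
python3 cp.py
```

```text
time_s: 24.35
ee_pos: [569.4, -98.3, 53.5]
ee_rot: [179.8, -0.3, 83.6]
force: [2.0, 11.8, 2.3]
gripper_width: 53.9
gripper_force: 25.0
carton xy [ 1.5 26.4] [569.4 -98.3  53.5] yaw 83.6 [ 2.  11.8  2.3] 53.887097739630825
```

The second pot is flush. Release and go to the third.

```bash
python3 -m crank '[{"grip":0.068,"x":0.001,"y":0,"z":0.0005,"yaw":0},{"grip":0.068,"x":0.001,"y":0,"z":0,"yaw":0},{"grip":0.068,"x":0.001,"y":0,"z":0,"yaw":0},{"grip":0.068,"x":0.001,"y":0,"z":0,"yaw":0},{"grip":0.068,"x":0.001,"y":0,"z":-0.01,"yaw":0}]' | sed -n 2,5p
python3 -m crank '[{"grip":0.068,"x":0,"y":0,"z":-0.03,"yaw":0},{"grip":0.068,"x":0,"y":0,"z":-0.06,"yaw":0},{"grip":0.068,"x":0,"y":0,"z":-0.1,"yaw":0},{"grip":0.068,"x":0,"y":0,"z":-0.14,"yaw":0},{"grip":0.068,"x":0.03,"y":-0.01,"z":-0.18,"yaw":0}]'|sed -n 2p
python3 -m crank '[{"grip":0.07,"x":0.04,"y":-0.01,"z":-0.02,"yaw":0},{"grip":0.07,"x":0.08,"y":-0.03,"z":-0.04,"yaw":0},{"grip":0.07,"x":0.115,"y":-0.05,"z":-0.05,"yaw":0},{"grip":0.07,"x":0.145,"y":-0.075,"z":-0.06,"yaw":0},{"grip":0.07,"x":0.17,"y":-0.1,"z":-0.07,"yaw":0}]'|sed -n 2p
python3 -m crank '[{"grip":0.07,"x":0.035,"y":-0.015,"z":-0.02,"yaw":0},{"grip":0.07,"x":0.07,"y":-0.03,"z":-0.03,"yaw":0},{"grip":0.07,"x":0.1,"y":-0.04,"z":-0.03,"yaw":0},{"grip":0.07,"x":0.125,"y":-0.045,"z":-0.03,"yaw":0},{"grip":0.07,"x":0.125,"y":-0.045,"z":-0.03,"yaw":0}]'|sed -n 2p
python3 pots.py w9
```

```text
ee_pos: [566.2, -100.4, 60.8]
ee_rot: [-179.8, -0.0, 83.7]
force: [0.2, 0.3, -0.2]
gripper_width: 68.0
ee_pos: [563.4, -78.2, 238.5]
ee_pos: [483.2, 102.7, 304.8]
ee_pos: [452.0, 234.1, 334.4]
(207, 51, 41, 45) world [426.6 358.3] size [47.3 47.2] yaw 1.9 fill 0.92
(294, 49, 40, 43) world [536.1 351.9] size [50.6 47.3] yaw 19.9 fill 0.79
[452.2 231.9 334.1] [180.  -0.  84.]
```

```bash
python3 -m crank '[{"grip":0.07,"x":0.035,"y":-0.01,"z":0,"yaw":-0.07},{"grip":0.07,"x":0.07,"y":-0.02,"z":0.02,"yaw":-0.14},{"grip":0.07,"x":0.1,"y":-0.039,"z":0.04,"yaw":-0.14},{"grip":0.07,"x":0.123,"y":-0.039,"z":0.07,"yaw":-0.14},{"grip":0.07,"x":0.123,"y":-0.039,"z":0.1,"yaw":-0.14}]'|sed -n 2,3p
python3 -m crank '[{"grip":0.07,"x":0,"y":0,"z":0.04,"yaw":0},{"grip":0.07,"x":0,"y":0,"z":0.08,"yaw":0},{"grip":0.07,"x":0,"y":0,"z":0.11,"yaw":0},{"grip":0.07,"x":0,"y":0,"z":0.11,"yaw":0},{"grip":0.07,"x":0,"y":0,"z":0.11,"yaw":0}]'|sed -n 2,3p
python3 -m crank '[{"grip":0.07,"x":0,"y":0,"z":0.04,"yaw":0},{"grip":0.07,"x":0,"y":0,"z":0.065,"yaw":0},{"grip":0.07,"x":0,"y":0,"z":0.074,"yaw":0},{"grip":0.07,"x":0,"y":0,"z":0.074,"yaw":0},{"grip":0.04,"x":0,"y":0,"z":0.074,"yaw":0}]' 15 |sed -n 2,4p
python3 -m crank '[{"grip":0.04,"x":0,"y":0,"z":0,"yaw":0},{"grip":0.04,"x":0,"y":0,"z":0,"yaw":0},{"grip":0.04,"x":0,"y":0,"z":0,"yaw":0},{"grip":0.04,"x":0,"y":0,"z":0,"yaw":0},{"grip":0.04,"x":0,"y":0,"z":0,"yaw":0}]' 25
```

```text
ee_pos: [428.0, 359.8, 233.2]
ee_rot: [179.8, -0.2, 91.9]
ee_pos: [427.5, 355.5, 123.0]
ee_rot: [-179.9, 0.1, 91.7]
ee_pos: [429.0, 357.7, 51.6]
ee_rot: [179.8, -0.1, 91.8]
force: [0.1, -0.5, 0.1]
time_s: 27.73
ee_pos: [428.7, 357.9, 51.8]
ee_rot: [179.8, -0.1, 91.8]
force: [-0.0, -0.4, 7.7]
gripper_width: 53.9
gripper_force: 25.0
```

```bash
python3 -m crank '[{"grip":0.04,"x":0,"y":0,"z":-0.01,"yaw":0},{"grip":0.04,"x":0,"y":0,"z":-0.04,"yaw":0},{"grip":0.04,"x":0,"y":0,"z":-0.08,"yaw":0},{"grip":0.04,"x":0,"y":0,"z":-0.12,"yaw":0.07},{"grip":0.04,"x":0,"y":0,"z":-0.16,"yaw":0.14}]'|sed -n 2,4p
python3 -m crank '[{"grip":0.04,"x":-0.02,"y":0.01,"z":-0.005,"yaw":0},{"grip":0.04,"x":-0.055,"y":0.027,"z":-0.005,"yaw":0},{"grip":0.04,"x":-0.09,"y":0.044,"z":-0.005,"yaw":0},{"grip":0.04,"x":-0.125,"y":0.061,"z":-0.005,"yaw":0},{"grip":0.04,"x":-0.16,"y":0.079,"z":-0.005,"yaw":0}]'|sed -n 2,3p
python3 -m crank '[{"grip":0.04,"x":-0.035,"y":0.018,"z":0,"yaw":0},{"grip":0.04,"x":-0.07,"y":0.035,"z":0,"yaw":0},{"grip":0.04,"x":-0.105,"y":0.052,"z":0,"yaw":0},{"grip":0.04,"x":-0.14,"y":0.069,"z":0,"yaw":0},{"grip":0.04,"x":-0.17,"y":0.084,"z":0,"yaw":0}]'|sed -n 2,3p
python3 -m crank '[{"grip":0.04,"x":-0.03,"y":0.014,"z":0,"yaw":0},{"grip":0.04,"x":-0.052,"y":0.026,"z":0,"yaw":0},{"grip":0.04,"x":-0.052,"y":0.026,"z":0,"yaw":0},{"grip":0.04,"x":-0.052,"y":0.026,"z":0,"yaw":0},{"grip":0.04,"x":-0.052,"y":0.026,"z":0,"yaw":0}]'|head -1
python3 cp.py
python3 - <<'E'
from h import *
np.save("w10cm.npy",camera_model("wrist"),allow_pickle=True);save("wrist","w10");save("side","s10")
b=cv2.imread("pics/s10.png")[90:240,170:330]
cv2.imwrite("pics/s10c.png",cv2.resize(b,(640,600),interpolation=cv2.INTER_CUBIC))
E
```

```text
ee_pos: [426.9, 356.6, 212.0]
ee_rot: [180.0, 0.0, 83.6]
force: [0.5, -0.3, -1.2]
ee_pos: [488.4, 187.7, 215.6]
ee_rot: [179.9, -0.0, 83.8]
ee_pos: [553.8, 8.7, 215.5]
ee_rot: [179.9, 0.0, 83.7]
time_s: 29.4
carton xy [-0.5 81.9] [573.3 -43.  214.8] yaw 83.7 [-0.1  0.6 -1.2] 53.73774566927621
```

View pics/s10c.png

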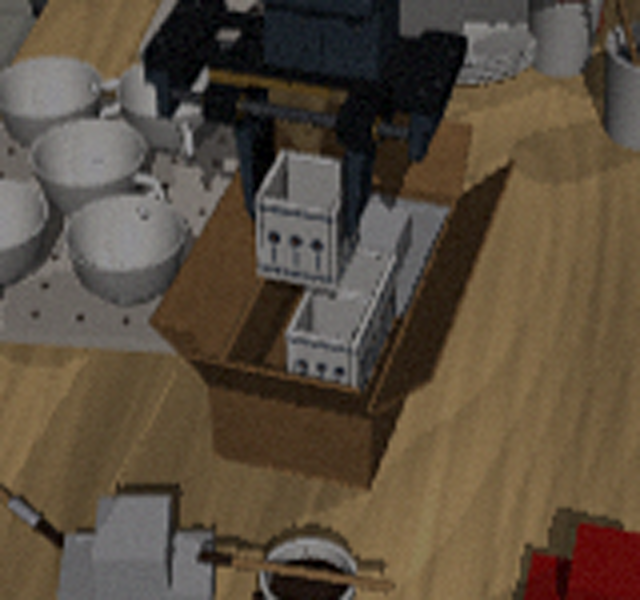

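The third pot is held level over the last place. The foam and two pots stand in a row behind it. Lowering.

```bash
python3 -m crank '[{"grip":0.04,"x":0.0,"y":0.0005,"z":0.035,"yaw":0},{"grip":0.04,"x":0.001,"y":0.0005,"z":0.07,"yaw":0},{"grip":0.04,"x":0.001,"y":0.0005,"z":0.085,"yaw":0},{"grip":0.04,"x":0.001,"y":0.0005,"z":0.095,"yaw":0},{"grip":0.04,"x":0.001,"y":0.0005,"z":0.1,"yaw":0}]'|sed -n 2,4p
python3 -m crank '[{"grip":0.04,"x":0,"y":0,"z":0.005,"yaw":0},{"grip":0.04,"x":0,"y":0,"z":0.01,"yaw":0},{"grip":0.04,"x":0,"y":0,"z":0.015,"yaw":0},{"grip":0.04,"x":0,"y":0,"z":0.018,"yaw":0},{"grip":0.04,"x":0,"y":0,"z":0.02,"yaw":0}]'|sed -n 2,4p
python3 cp.py
```

```text
ee_pos: [573.7, -41.4, 113.4]
ee_rot: [-179.9, 0.0, 83.8]
force: [-0.7, 0.4, -0.7]
ee_pos: [574.5, -42.5, 94.6]
ee_rot: [180.0, 0.0, 83.8]
force: [-0.2, -0.4, -0.0]
carton xy [ 0.6 82.5] [574.5 -42.5  94.6] yaw 83.8 [-0.2 -0.4 -0. ] 54.02979976480296
```

```bash
python3 -m crank '[{"grip":0.04,"x":0.0,"y":0,"z":0.01,"yaw":0},{"grip":0.04,"x":0,"y":0,"z":0.02,"yaw":0},{"grip":0.04,"x":0,"y":0,"z":0.028,"yaw":0},{"grip":0.04,"x":0,"y":0,"z":0.034,"yaw":0},{"grip":0.04,"x":0,"y":0,"z":0.038,"yaw":0}]'|sed -n 2,4p
python3 -m crank '[{"grip":0.04,"x":0,"y":0,"z":0.0015,"yaw":0},{"grip":0.04,"x":-0.001,"y":0,"z":0.002,"yaw":0},{"grip":0.04,"x":-0.002,"y":0,"z":0.002,"yaw":0},{"grip":0.04,"x":-0.003,"y":0,"z":0.002,"yaw":0},{"grip":0.04,"x":-0.004,"y":0,"z":0.002,"yaw":0}]'|sed -n 2,4p
python3 cp.py
```

```text
ee_pos: [573.7, -42.4, 55.1]
ee_rot: [-179.9, 0.0, 83.8]
force: [-0.5, 0.3, -1.2]
ee_pos: [574.3, -46.4, 54.7]
ee_rot: [179.9, -0.0, 83.7]
force: [-0.2, 1.8, 1.1]
carton xy [ 0.9 78.6] [574.3 -46.4  54.7] yaw 83.7 [-0.2  1.8  1.1] 53.905961641532194
```

```bash
python3 -m crank '[{"grip":0.04,"x":-0.001,"y":0,"z":0.001,"yaw":0},{"grip":0.04,"x":-0.002,"y":0,"z":0.001,"yaw":0},{"grip":0.04,"x":-0.002,"y":0,"z":0.001,"yaw":0},{"grip":0.04,"x":-0.002,"y":0,"z":0.001,"yaw":0},{"grip":0.04,"x":-0.002,"y":0,"z":0.001,"yaw":0}]'|sed -n 2,4p
python3 cp.py
python3 -m crank '[{"grip":0.068,"x":0.001,"y":0,"z":0,"yaw":0},{"grip":0.068,"x":0.001,"y":0,"z":0,"yaw":0},{"grip":0.068,"x":0.001,"y":0,"z":0,"yaw":0},{"grip":0.068,"x":0.001,"y":0,"z":0,"yaw":0},{"grip":0.068,"x":0.001,"y":0,"z":-0.01,"yaw":0}]' | sed -n 2,5p
python3 -m crank '[{"grip":0.068,"x":0,"y":0,"z":-0.03,"yaw":0},{"grip":0.068,"x":0,"y":0,"z":-0.06,"yaw":0},{"grip":0.068,"x":0,"y":0,"z":-0.1,"yaw":0},{"grip":0.068,"x":0,"y":0,"z":-0.14,"yaw":0},{"grip":0.068,"x":-0.02,"y":0,"z":-0.18,"yaw":0}]'|sed -n 2p
python3 -m crank '[{"grip":0,"x":-0.035,"y":0,"z":-0.03,"yaw":0},{"grip":0,"x":-0.07,"y":0,"z":-0.06,"yaw":0},{"grip":0,"x":-0.11,"y":0,"z":-0.08,"yaw":0},{"grip":0,"x":-0.13,"y":0,"z":-0.1,"yaw":0},{"grip":0,"x":-0.13,"y":0,"z":-0.1,"yaw":0}]' |sed -n 2p
python3 - <<'E'
from h import *
np.save("w11cm.npy",camera_model("wrist"),allow_pickle=True);save("wrist","w11")
cv2.imwrite("pics/w11b.png",cv2.resize(cv2.imread("pics/w11.png")[:250],(800,391),interpolation=cv2.INTER_CUBIC))
E
```

```text
ee_pos: [574.4, -46.6, 54.7]
ee_rot: [179.9, -0.2, 83.7]
force: [0.6, 7.4, 7.4]
carton xy [ 1.  78.4] [574.4 -46.6  54.7] yaw 83.7 [0.6 7.4 7.4] 53.87738972958878
ee_pos: [572.3, -47.6, 61.9]
ee_rot: [-179.7, 0.0, 83.7]
force: [-0.7, -0.1, -0.3]
gripper_width: 68.1
ee_pos: [571.9, -64.1, 243.8]
ee_pos: [558.2, -201.0, 346.7]
```

View pics/w11b.png

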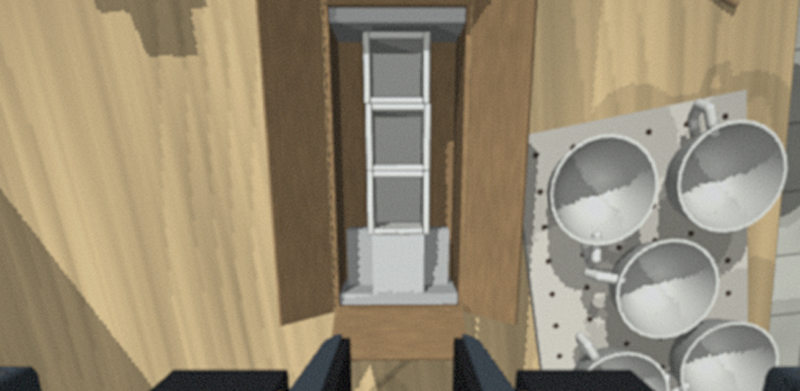

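The row is full: foam, then three pots flush from (400,265) up to (397,65), all upright. Now the right end flap.

```bash
python3 -m crank '[{"grip":0,"x":-0.035,"y":0,"z":0,"yaw":0},{"grip":0,"x":-0.07,"y":0,"z":0,"yaw":0},{"grip":0,"x":-0.105,"y":-0.001,"z":0,"yaw":0},{"grip":0,"x":-0.118,"y":-0.0015,"z":0.03,"yaw":0},{"grip":0,"x":-0.118,"y":-0.0015,"z":0.06,"yaw":0}]' |sed -n 2p
python3 -m crank '[{"grip":0,"x":0,"y":0,"z":0.04,"yaw":0},{"grip":0,"x":0,"y":0,"z":0.08,"yaw":0},{"grip":0,"x":0,"y":0,"z":0.12,"yaw":0},{"grip":0,"x":0,"y":0,"z":0.16,"yaw":0},{"grip":0,"x":0,"y":0,"z":0.178,"yaw":0}]' |sed -n 2,4p
python3 cp.py
```

```text
ee_pos: [543.3, -314.8, 280.5]
ee_pos: [540.0, -309.0, 96.6]
ee_rot: [-179.4, -0.3, 83.8]
force: [0.2, 0.3, -0.7]
carton xy [  -5.  -186.2] [ 540.  -309.    96.6] yaw 83.8 [ 0.2  0.3 -0.7] 0.6129531995673875
```

```bash
python3 -m crank '[{"grip":0,"x":0.01,"y":0,"z":0,"yaw":0},{"grip":0,"x":0.02,"y":0,"z":0,"yaw":0},{"grip":0,"x":0.03,"y":0,"z":0,"yaw":0},{"grip":0,"x":0.04,"y":0,"z":0,"yaw":0},{"grip":0,"x":0.05,"y":0,"z":0,"yaw":0}]' |sed -n 2,4p
python3 cp.py
```

```text
ee_pos: [550.2, -262.1, 105.2]
ee_rot: [179.7, 0.2, 83.8]
force: [0.2, -3.5, -0.5]
carton xy [ 1.000e-01 -1.385e+02] [ 550.2 -262.1  105.2] yaw 83.8 [ 0.2 -3.5 -0.5] 0.18260052593381168
```

```bash
python3 -m crank '[{"grip":0,"x":0.008,"y":0,"z":-0.002,"yaw":0},{"grip":0,"x":0.016,"y":0,"z":-0.003,"yaw":0},{"grip":0,"x":0.024,"y":0,"z":-0.003,"yaw":0},{"grip":0,"x":0.03,"y":0,"z":-0.003,"yaw":0},{"grip":0,"x":0.03,"y":0,"z":-0.003,"yaw":0}]' |sed -n 2,4p
python3 cp.py
python3 -m crank '[{"grip":0,"x":0.006,"y":0,"z":0,"yaw":0},{"grip":0,"x":0.012,"y":0,"z":0.0,"yaw":0},{"grip":0,"x":0.018,"y":0,"z":0.003,"yaw":0},{"grip":0,"x":0.018,"y":0,"z":0.006,"yaw":0},{"grip":0,"x":0.018,"y":0,"z":0.006,"yaw":0}]' |sed -n 2,4p
python3 cp.py
```

```text
ee_pos: [552.1, -231.2, 105.8]
ee_rot: [-180.0, -0.1, 83.8]
force: [0.3, 0.2, 0.4]
carton xy [  -1.3 -107.5] [ 552.1 -231.2  105.8] yaw 83.8 [0.3 0.2 0.4] 0.35108293099964466
ee_pos: [553.5, -214.2, 98.8]
ee_rot: [-179.9, -0.0, 83.8]
force: [0.3, -0.3, -0.1]
carton xy [ -1.7 -90.5] [ 553.5 -214.2   98.8] yaw 83.8 [ 0.3 -0.3 -0.1] 0.46708438588380896
```

```bash
python3 -m crank '[{"grip":0,"x":0,"y":0,"z":0.002,"yaw":0},{"grip":0,"x":0,"y":0,"z":0.004,"yaw":0},{"grip":0,"x":0,"y":0,"z":0.005,"yaw":0},{"grip":0,"x":0,"y":0,"z":0.005,"yaw":0},{"grip":0,"x":0,"y":0,"z":0.005,"yaw":0}]' |sed -n 2,4p
python3 cp.py
python3 - <<'E'
from h import *
save("side","s12")
b=cv2.imread("pics/s12.png")[80:230,170:330]
cv2.imwrite("pics/s12c.png",cv2.resize(b,(640,600),interpolation=cv2.INTER_CUBIC))
E
```

```text
ee_pos: [553.8, -215.1, 94.6]
ee_rot: [-180.0, 0.0, 83.7]
force: [-0.0, 0.2, 0.0]
carton xy [ -1.3 -91.3] [ 553.8 -215.1   94.6] yaw 83.7 [-0.   0.2  0. ] 0.28180613420173684
```

View pics/s12c.png

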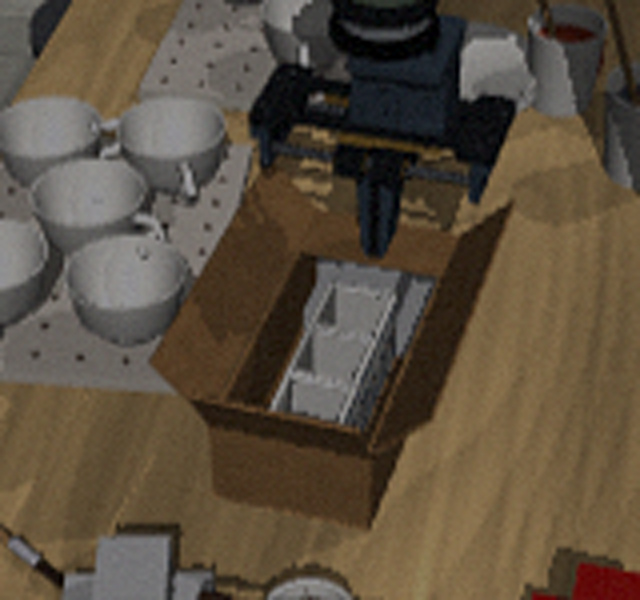

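The right end flap is folded in, with its free edge at about (320,252)-(435,272). I'll check its angle by projection and cross over to the left end.

```bash
python3 - <<'E'
from h import *
cm=camera_model("side");c,s=np.cos(-.108),np.sin(-.108)
def W(x,y,z): return [565+x*c-y*s,-124.4+x*s+y*c,z]
for a in(-.2,-.1,0,.1,.2):
    print(a,[np.round((proj(cm,W(x,-125+56*np.cos(a),75+56*np.sin(a)))-[170,80])*4) for x in(50,-50)])
E
python3 -m crank '[{"grip":0,"x":0,"y":0,"z":-0.03,"yaw":0},{"grip":0,"x":0,"y":0,"z":-0.06,"yaw":0},{"grip":0,"x":0.01,"y":0,"z":-0.09,"yaw":0},{"grip":0,"x":0.04,"y":0,"z":-0.11,"yaw":0},{"grip":0,"x":0.08,"y":0,"z":-0.11,"yaw":0}]' |sed -n 2p
python3 -m crank '[{"grip":0,"x":0.04,"y":0,"z":0,"yaw":0},{"grip":0,"x":0.08,"y":0,"z":0,"yaw":0},{"grip":0,"x":0.12,"y":0,"z":0,"yaw":0},{"grip":0,"x":0.16,"y":0,"z":0,"yaw":0},{"grip":0,"x":0.2,"y":0,"z":0,"yaw":0}]' |sed -n 2p
python3 -m crank '[{"grip":0,"x":0.002,"y":0.001,"z":0.02,"yaw":0},{"grip":0,"x":0.002,"y":0.001,"z":0.05,"yaw":0},{"grip":0,"x":0.002,"y":0.001,"z":0.08,"yaw":0},{"grip":0,"x":0.002,"y":0.001,"z":0.094,"yaw":0},{"grip":0,"x":0.002,"y":0.001,"z":0.094,"yaw":0}]' |sed -n 2,4p
python3 cp.py
```

```text
-0.2 [array([304., 264.]), array([430., 287.])]
-0.1 [array([304., 259.]), array([430., 282.])]
0 [array([303., 253.]), array([431., 276.])]
0.1 [array([303., 247.]), array([431., 270.])]
0.2 [array([304., 241.]), array([432., 264.])]
ee_pos: [565.3, -137.3, 210.0]
ee_pos: [584.3, 65.3, 205.0]
ee_pos: [583.0, 65.2, 107.0]
ee_rot: [-179.6, 0.1, 83.8]
force: [-1.1, -1.2, 0.3]
carton xy [ -2.6 190.5] [583.   65.2 107. ] yaw 83.8 [-1.1 -1.2  0.3] 0.5197169116058138
```

```bash
python3 -m crank '[{"grip":0,"x":-0.01,"y":0.001,"z":0,"yaw":0},{"grip":0,"x":-0.02,"y":0.002,"z":0,"yaw":0},{"grip":0,"x":-0.03,"y":0.002,"z":0,"yaw":0},{"grip":0,"x":-0.04,"y":0.002,"z":0,"yaw":0},{"grip":0,"x":-0.05,"y":0.002,"z":0,"yaw":0}]' |sed -n 2,4p
python3 -m crank '[{"grip":0,"x":-0.008,"y":0,"z":0,"yaw":0},{"grip":0,"x":-0.016,"y":0,"z":0,"yaw":0},{"grip":0,"x":-0.024,"y":0,"z":0,"yaw":0},{"grip":0,"x":-0.032,"y":0,"z":0,"yaw":0},{"grip":0,"x":-0.032,"y":0,"z":0,"yaw":0}]' |sed -n 2,4p
python3 cp.py
```

```text
ee_pos: [582.9, 14.1, 112.1]
ee_rot: [179.8, -0.0, 83.7]
force: [1.0, 2.2, 0.4]
ee_pos: [578.4, -18.1, 110.7]
ee_rot: [-180.0, 0.1, 83.7]
force: [-0.6, -0.4, -0.7]
carton xy [  1.9 107.1] [578.4 -18.1 110.7] yaw 83.7 [-0.6 -0.4 -0.7] 0.3677354031402273
```

```bash
python3 -m crank '[{"grip":0,"x":-0.006,"y":0,"z":0,"yaw":0},{"grip":0,"x":-0.012,"y":0,"z":0.0,"yaw":0},{"grip":0,"x":-0.018,"y":0,"z":0.003,"yaw":0},{"grip":0,"x":-0.018,"y":0,"z":0.006,"yaw":0},{"grip":0,"x":-0.018,"y":0,"z":0.006,"yaw":0}]' |sed -n 2,4p
python3 cp.py
```

```text
ee_pos: [576.3, -34.6, 104.0]
ee_rot: [-179.9, 0.0, 83.7]
force: [0.6, 0.9, -1.0]
carton xy [ 1.5 90.5] [576.3 -34.6 104. ] yaw 83.7 [ 0.6  0.9 -1. ] 0.5380535505896143
```

Lowering to tip z ≈ 80 (TCP 94).

```bash
python3 -m crank '[{"grip":0,"x":0,"y":0,"z":0.003,"yaw":0},{"grip":0,"x":0,"y":0,"z":0.006,"yaw":0},{"grip":0,"x":0,"y":0,"z":0.01,"yaw":0},{"grip":0,"x":0,"y":0,"z":0.01,"yaw":0},{"grip":0,"x":0,"y":0,"z":0.01,"yaw":0}]' |sed -n 2,4p
python3 cp.py
python3 -m crank '[{"grip":0,"x":0,"y":0,"z":-0.03,"yaw":0},{"grip":0,"x":0,"y":0,"z":-0.07,"yaw":0},{"grip":0,"x":0,"y":0,"z":-0.11,"yaw":0},{"grip":0,"x":0,"y":0,"z":-0.15,"yaw":0},{"grip":0,"x":0,"y":0,"z":-0.18,"yaw":0}]' |sed -n 2p
python3 -m crank '[{"grip":0,"x":-0.04,"y":0,"z":-0.02,"yaw":0},{"grip":0,"x":-0.08,"y":0,"z":-0.04,"yaw":0},{"grip":0,"x":-0.12,"y":0,"z":-0.06,"yaw":0},{"grip":0,"x":-0.15,"y":0,"z":-0.07,"yaw":0},{"grip":0,"x":-0.15,"y":0,"z":-0.07,"yaw":0}]' |sed -n 2p
python3 - <<'E'
from h import *
np.save("w13cm.npy",camera_model("wrist"),allow_pickle=True)
save("wrist","w13");save("side","s13")
b=cv2.imread("pics/s13.png")[80:230,170:330];a=cv2.imread("pics/w13.png")[:250,100:400]
cv2.imwrite("pics/m13.png",np.hstack([cv2.resize(a,(400,333)),cv2.resize(b,(356,333),interpolation=cv2.INTER_CUBIC)]))
E
```

```text
ee_pos: [576.5, -34.0, 94.3]
ee_rot: [-179.9, -0.0, 83.8]
force: [-0.0, -0.0, -0.6]
carton xy [ 1.7 91.1] [576.5 -34.   94.3] yaw 83.8 [-0.  -0.  -0.6] 0.3045908006857876
ee_pos: [577.3, -34.2, 278.6]
ee_pos: [560.5, -189.7, 348.0]
```

View pics/m13.png

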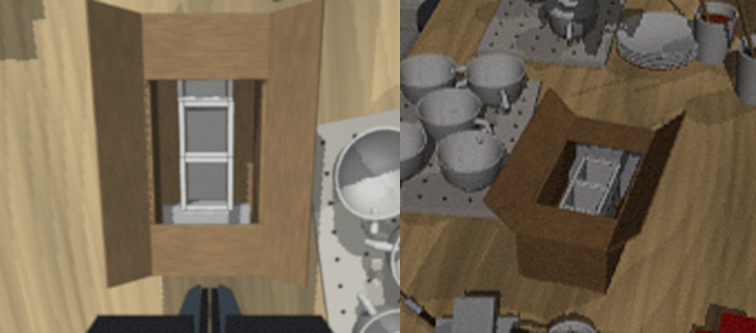

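Both end flaps lie over the carton. Side panel: the right flap's edge runs about (570,142)-(640,153) and the left flap's about (537,203)-(612,220). Checking the angles, then the far long flap.

Run:
```python
from h import *
cm=camera_model("side");c,s=np.cos(-.108),np.sin(-.108)
def W(x,y,z): return [565+x*c-y*s,-124.4+x*s+y*c,z]
im=cv2.imread("pics/s13.png").astype(int)
for sg in(-1,1):
  for a in(-.15,0,.15):
    print(sg,a,[np.round(proj(cm,W(x,sg*(125-56*np.cos(a)),76.5+56*np.sin(a))),1) for x in(20,0,-20)])
for x in(20,0,-20):
    for sg in(-1,1):
        u,v=np.round(proj(cm,W(x,sg*69,76.5))).astype(int); print(sg,x,(u,v),[(r,im[r,u].sum()//3, im[r,u,2]-im[r,u,0]) for r in range(v-8,v+9)])
```

```text
-1 -0.15 [array([255.3, 146.7]), array([261.6, 147.9]), array([268., 149.])]
-1 0 [array([255.3, 144.6]), array([261.6, 145.8]), array([268., 147.])]
-1 0.15 [array([255.3, 142.3]), array([261.7, 143.5]), array([268.1, 144.6])]
1 -0.15 [array([241.3, 176.1]), array([248. , 177.5]), array([254.9, 178.9])]
1 0 [array([241.3, 173.8]), array([248.1, 175.1]), array([255. , 176.5])]
1 0.15 [array([241.1, 171.7]), array([248., 173.]), array([254.9, 174.4])]
-1 20 (np.int64(255), np.int64(145)) [(137, np.int64(57), np.int64(45)), (138, np.int64(54), np.int64(41)), (139, np.int64(49), np.int64(44)), (140, np.int64(58), np.int64(43)), (141, np.int64(59), np.int64(43)), (142, np.int64(59), np.int64(46)), (143, np.int64(58), np.int64(44)), (144, np.int64(54), np.int64(34)), (145, np.int64(51), np.int64(3)), (146, np.int64(70), np.int64(0)), (147, np.int64(83), np.int64(0)), (148, np.int64(92), np.int64(1)), (149, np.int64(99), np.int64(-2)), (150, np.int64(103), np.int64(4)), (151, np.int64(107), np.int64(0)), (152, np.int64(115), np.int64(3)), (153, np.int64(108), np.int64(4))]
1 20 (np.int64(2
[... 2434 characters left out ...]
54, np.int64(132), np.int64(2)), (155, np.int64(109), np.int64(3))]
1 -20 (np.int64(255), np.int64(176)) [(168, np.int64(107), np.int64(6)), (169, np.int64(108), np.int64(5)), (170, np.int64(109), np.int64(3)), (171, np.int64(106), np.int64(3)), (172, np.int64(108), np.int64(4)), (173, np.int64(106), np.int64(3)), (174, np.int64(115), np.int64(2)), (175, np.int64(118), np.int64(7)), (176, np.int64(84), np.int64(24)), (177, np.int64(53), np.int64(46)), (178, np.int64(58), np.int64(46)), (179, np.int64(58), np.int64(43)), (180, np.int64(55), np.int64(46)), (181, np.int64(58), np.int64(46)), (182, np.int64(56), np.int64(49)), (183, np.int64(57), np.int64(43)), (184, np.int64(56), np.int64(47))]
```

Measured against projection, both end flaps are level within about 0.05 rad. The cup tray stands behind the far flap, so I'll check cup heights and the far flap's lean before approaching.

```bash
python3 - <<'E'
from h import *
c,s=np.cos(-.108),np.sin(-.108)
cm=np.load("w13cm.npy",allow_pickle=True).item()
def car(P): p=np.array(P)[:2]-[565,-124.4]; return np.array([p@[c,s],p@[-s,c],P[2]])
for nm,u,v,sg in[("far",100+305*.75,285*.75,1),("far2",100+316*.75,60*.75,1),("near",100+107*.75,285*.75,-1),("near2",100+93*.75,60*.75,-1)]:
    for z in np.arange(80,136,1):
        q=car(onz(cm,u,v,z)); r=np.hypot(q[0]-sg*58,z-78)
        if abs(r-56)<1.5: print(nm,np.round(q),round(np.arctan2(z-78,-(sg*q[0]-58)),2))
w=np.load("w11cm.npy",allow_pickle=True).item();t=camera_model("top")
for u,v in[(605,190),(665,288),(725,175)]:
    for z in(50,70,90,110):
        P=onz(w,u*.64,v*.64,z); print((u,v),z,np.round(P[:2]),np.round(proj(t,P)*1.5625), "edge x",np.round(onz(w,(u-54)*.64,v*.64,z)[0]))
E
python3 - <<'E'
import cv2
a=cv2.imread("pics/top0.png")[75:160,250:400]
cv2.imwrite("pics/cups.png",cv2.resize(a,(750,425),interpolation=cv2.INTER_CUBIC))
E
```

```text
far [  96. -123.  117.] 2.35
far [  96. -123.  118.] 2.33
far [  96. -122.  119.] 2.32
far [  96. -122.  120.] 2.3
far [  95. -122.  121.] 2.29
far2 [ 94.  78. 119.] 2.29
far2 [ 94.  78. 120.] 2.28
far2 [ 94.  78. 121.] 2.26
far2 [ 93.  78. 122.] 2.25
far2 [ 93.  77. 123.] 2.24
near [ -97. -122.  116.] 2.37
near [ -97. -121.  117.] 2.36
near [ -97. -121.  118.] 2.34
near [ -96. -121.  119.] 2.32
near [ -96. -120.  120.] 2.31
near [ -96. -120.  121.] 2.29
near2 [-94.  79. 120.] 2.27
near2 [-93.  79. 121.] 2.26
near2 [-93.  79. 122.] 2.24
near2 [-93.  78. 123.] 2.23
(605, 190) 50 [ 749. -165.] [484. 203.] edge x 701.0
(605, 190) 70 [ 741. -164.] [485. 203.] edge x 695.0
(605, 190) 90 [ 733. -162.] [486. 204.] edge x 689.0
(605, 190) 110 [ 725. -160.] [486. 205.] edge x 683.0
(665, 288) 50 [ 806. -264.] [530. 174.] edge x 755.0
(665, 288) 70 [ 796. -257.] [529. 176.] edge x 747.0
(665, 288) 90 [ 785. -251.] [529. 177.] edge x 738.0
(665, 288) 110 [ 774. -245.] [528. 179.] edge x 730.0
(725, 175) 50 [ 857. -165.] [480. 153.] edge x 808.0
(725, 175) 70 [ 844. -163.] [481. 155.] edge x 798.0
(725, 175) 90 [ 831. -161.] [482. 157.] edge x 787.0
(725, 175) 110 [ 818. -159.] [483. 160.] edge x 776.0
```

View pics/cups.png

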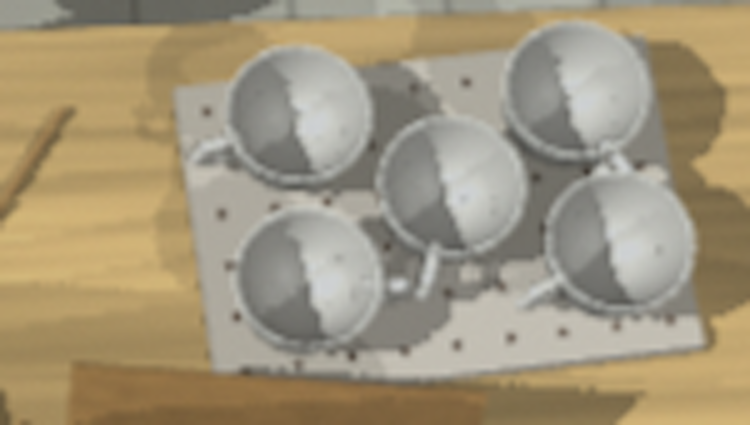

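The nearest cup's edge is at x≈690, y −110…−210. The strip at carton y=+50 is free of cups, so I'll push the far flap (2.3 rad) there.

```bash
python3 -m crank '[{"grip":0,"x":0.028,"y":0.028,"z":0,"yaw":0},{"grip":0,"x":0.056,"y":0.056,"z":0,"yaw":0},{"grip":0,"x":0.084,"y":0.084,"z":0,"yaw":0},{"grip":0,"x":0.11,"y":0.11,"z":0.01,"yaw":0},{"grip":0,"x":0.1155,"y":0.1155,"z":0.04,"yaw":0}]' |sed -n 2p
python3 -m crank '[{"grip":0,"x":0,"y":0,"z":0.04,"yaw":0},{"grip":0,"x":0,"y":0,"z":0.07,"yaw":0},{"grip":0,"x":0,"y":0,"z":0.1,"yaw":0},{"grip":0,"x":0,"y":0,"z":0.12,"yaw":0},{"grip":0,"x":0,"y":0,"z":0.12,"yaw":0}]' |sed -n 2,4p
python3 cp.py
```

```text
ee_pos: [693.1, -75.0, 306.6]
ee_pos: [684.4, -78.5, 178.1]
ee_rot: [-179.3, -0.0, 83.9]
force: [-0.2, 0.2, -0.6]
carton xy [113.7  58.5] [684.4 -78.5 178.1] yaw 83.9 [-0.2  0.2 -0.6] 0.551635220986475
```

```bash
python3 -m crank '[{"grip":0,"x":-0.004,"y":0.006,"z":0.02,"yaw":0},{"grip":0,"x":-0.006,"y":0.006,"z":0.04,"yaw":0},{"grip":0,"x":-0.006,"y":0.006,"z":0.06,"yaw":0},{"grip":0,"x":-0.006,"y":0.006,"z":0.066,"yaw":0},{"grip":0,"x":-0.006,"y":0.006,"z":0.066,"yaw":0}]' |sed -n 4p
python3 cp.py
python3 -m crank '[{"grip":0,"x":0,"y":-0.01,"z":0,"yaw":0},{"grip":0,"x":0,"y":-0.02,"z":0,"yaw":0},{"grip":0,"x":0,"y":-0.03,"z":0,"yaw":0},{"grip":0,"x":0,"y":-0.04,"z":0,"yaw":0},{"grip":0,"x":0,"y":-0.05,"z":0,"yaw":0}]' |sed -n 4p
python3 cp.py
```

```text
force: [0.4, 0.3, 0.5]
carton xy [122.6  51.3] [692.4 -86.6 117.6] yaw 83.8 [0.4 0.3 0.5] 0.6723044897630607
force: [0.6, 0.2, 0.3]
carton xy [74.8 50.9] [644.8 -81.9 121.6] yaw 83.8 [0.6 0.2 0.3] 0.5839989873054657
```

```bash
python3 -m crank '[{"grip":0,"x":0,"y":-0.008,"z":0.003,"yaw":0},{"grip":0,"x":0,"y":-0.016,"z":0.006,"yaw":0},{"grip":0,"x":0,"y":-0.024,"z":0.006,"yaw":0},{"grip":0,"x":0,"y":-0.032,"z":0.006,"yaw":0},{"grip":0,"x":0,"y":-0.038,"z":0.006,"yaw":0}]' |sed -n 4p
python3 cp.py
python3 -m crank '[{"grip":0,"x":0,"y":-0.006,"z":0.0,"yaw":0},{"grip":0,"x":0,"y":-0.012,"z":0.002,"yaw":0},{"grip":0,"x":0,"y":-0.015,"z":0.006,"yaw":0},{"grip":0,"x":0,"y":-0.015,"z":0.011,"yaw":0},{"grip":0,"x":0,"y":-0.015,"z":0.015,"yaw":0}]' |sed -n 4p
python3 cp.py
```

```text
force: [1.2, -0.2, -0.4]
carton xy [34.6 50.4] [604.8 -78.  112.9] yaw 83.8 [ 1.2 -0.2 -0.4] 0.5952167383670074
force: [-0.6, -0.4, 0.6]
carton xy [19.8 50.3] [590.1 -76.5  97. ] yaw 83.8 [-0.6 -0.4  0.6] 0.28722444950548015
```

```bash
python3 -m crank '[{"grip":0,"x":0,"y":0,"z":0.001,"yaw":0},{"grip":0,"x":0,"y":0,"z":0.002,"yaw":0},{"grip":0,"x":0,"y":0,"z":0.003,"yaw":0},{"grip":0,"x":0,"y":0,"z":0.003,"yaw":0},{"grip":0,"x":0,"y":0,"z":0.003,"yaw":0}]' |sed -n 4p
python3 cp.py
```

```text
force: [-3.3, 1.2, 5.1]
carton xy [20.1 50.4] [590.4 -76.5  95.1] yaw 83.8 [-3.3  1.2  5.1] 0.35195958985754844
```

```bash
python3 -m crank '[{"grip":0,"x":0,"y":0,"z":-0.03,"yaw":0},{"grip":0,"x":0,"y":0,"z":-0.07,"yaw":0},{"grip":0,"x":0,"y":0,"z":-0.11,"yaw":0},{"grip":0,"x":0,"y":-0.02,"z":-0.12,"yaw":0},{"grip":0,"x":-0.01,"y":-0.05,"z":-0.12,"yaw":0}]' |sed -n 4p
python3 -m crank '[{"grip":0,"x":-0.01,"y":-0.035,"z":0,"yaw":0},{"grip":0,"x":-0.02,"y":-0.065,"z":0,"yaw":0},{"grip":0,"x":-0.03,"y":-0.09,"z":0,"yaw":0},{"grip":0,"x":-0.03,"y":-0.09,"z":0,"yaw":0},{"grip":0,"x":-0.03,"y":-0.09,"z":0,"yaw":0}]' |sed -n 4p
python3 cp.py
python3 -m crank '[{"grip":0,"x":0,"y":0,"z":0.03,"yaw":0},{"grip":0,"x":0,"y":0,"z":0.06,"yaw":0},{"grip":0,"x":0,"y":0,"z":0.085,"yaw":0},{"grip":0,"x":0,"y":0,"z":0.1,"yaw":0},{"grip":0,"x":0,"y":0,"z":0.1,"yaw":0}]' |sed -n 4p
python3 cp.py
python3 -m crank '[{"grip":0,"x":0,"y":0.01,"z":0,"yaw":0},{"grip":0,"x":0,"y":0.02,"z":0,"yaw":0},{"grip":0,"x":0,"y":0.03,"z":0,"yaw":0},{"grip":0,"x":0,"y":0.04,"z":0,"yaw":0},{"grip":0,"x":0,"y":0.05,"z":0,"yaw":0}]' |sed -n 4p
python3 cp.py
```

```text
force: [0.5, -0.8, 0.7]
force: [0.9, 0.0, 0.4]
carton xy [-119.9   10.2] [ 446.9 -101.4  215.2] yaw 83.7 [0.9 0.  0.4] 0.5215455648374924
force: [-0.1, -1.0, -0.5]
carton xy [-120.4   11. ] [ 446.5 -100.4  111.6] yaw 83.8 [-0.1 -1.  -0.5] 0.6468895589381024
force: [-0.8, -0.3, -0.0]
carton xy [-67.2  10.4] [ 499.3 -106.8  115.7] yaw 83.8 [-0.8 -0.3 -0. ] 0.5080115736042845
```

```bash
python3 -m crank '[{"grip":0,"x":0,"y":0.008,"z":0,"yaw":0},{"grip":0,"x":0,"y":0.016,"z":0,"yaw":0},{"grip":0,"x":0,"y":0.024,"z":0,"yaw":0},{"grip":0,"x":0,"y":0.032,"z":0,"yaw":0},{"grip":0,"x":0,"y":0.034,"z":0,"yaw":0}]' |sed -n 4p
python3 cp.py
python3 -m crank '[{"grip":0,"x":0,"y":0.006,"z":0.0,"yaw":0},{"grip":0,"x":0,"y":0.012,"z":0.002,"yaw":0},{"grip":0,"x":0,"y":0.015,"z":0.006,"yaw":0},{"grip":0,"x":0,"y":0.015,"z":0.011,"yaw":0},{"grip":0,"x":0,"y":0.015,"z":0.014,"yaw":0}]' |sed -n 4p
python3 cp.py
```

```text
force: [-0.8, 0.1, 0.7]
carton xy [-33.8  10.3] [ 532.5 -110.5  114.8] yaw 83.8 [-0.8  0.1  0.7] 0.23382085645448358
force: [0.9, 0.8, 1.0]
carton xy [-20.5  10.4] [ 545.7 -111.8  100.1] yaw 83.8 [0.9 0.8 1. ] 0.27653938242514775
```

```bash
python3 -m crank '[{"grip":0,"x":0,"y":0,"z":0.002,"yaw":0},{"grip":0,"x":0,"y":0,"z":0.004,"yaw":0},{"grip":0,"x":0,"y":0,"z":0.006,"yaw":0},{"grip":0,"x":0,"y":0,"z":0.006,"yaw":0},{"grip":0,"x":0,"y":0,"z":0.006,"yaw":0}]' |sed -n 4p
python3 cp.py
```

```text
force: [-0.7, -0.3, 3.2]
carton xy [-20.7  10.4] [ 545.6 -111.8   95.2] yaw 83.8 [-0.7 -0.3  3.2] 0.03007163805583273
```

Flat with contact. Lift off and check.

```bash
python3 -m crank '[{"grip":0,"x":0,"y":0,"z":-0.02,"yaw":0},{"grip":0,"x":0,"y":0,"z":-0.05,"yaw":0},{"grip":0,"x":0,"y":0,"z":-0.09,"yaw":0},{"grip":0,"x":-0.03,"y":0,"z":-0.13,"yaw":0},{"grip":0,"x":-0.06,"y":0,"z":-0.16,"yaw":0}]' |sed -n 4p
python3 -m crank '[{"grip":0,"x":-0.035,"y":0,"z":-0.03,"yaw":0},{"grip":0,"x":-0.07,"y":0,"z":-0.06,"yaw":0},{"grip":0,"x":-0.1,"y":0,"z":-0.09,"yaw":0},{"grip":0,"x":-0.1,"y":0,"z":-0.09,"yaw":0},{"grip":0,"x":-0.1,"y":0,"z":-0.09,"yaw":0}]' |sed -n 4p
python3 - <<'E'
from h import *
save("wrist","w14");save("side","s14");print(state()["time_s"])
b=cv2.imread("pics/s14.png")[80:230,170:330];a=cv2.imread("pics/w14.png")[:250,100:400]
cv2.imwrite("pics/m14.png",np.hstack([cv2.resize(a,(400,333)),cv2.resize(b,(356,333),interpolation=cv2.INTER_CUBIC)]))
E
```

```text
force: [1.2, -1.2, -0.6]
force: [0.5, 0.4, -0.7]
46.05
```

View pics/m14.png

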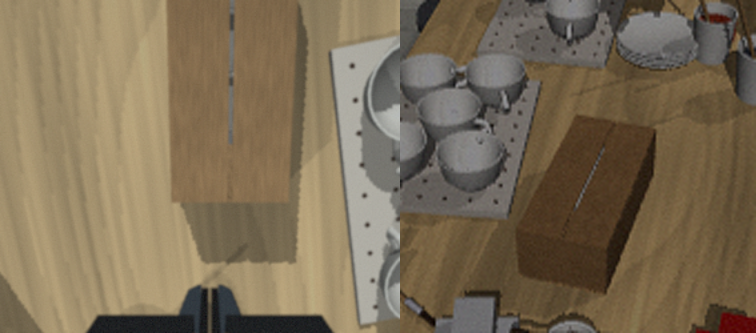

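The carton is shut, with both long flaps flat and only the narrow slit between them visible. The arm is clear.

```bash
python3 -c "
from workcell import *
print(job_done())"
```

```text
the job is handed in; nothing more can be done
None
```

I packed the carton with one foam block and three pots, folded it shut (end flaps first, then the long flaps), and handed the job in at about 46 s; the hand-in returned no verdict, so I can't say whether it passed.

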